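# Check the branch switches of an emergency power box

## Robot

A 6-joint arm with a two-finger parallel gripper is mounted at the origin on the work surface. World frame = base frame: x ahead of the robot, y to its left, z up, the work surface at z = 0. Lengths are in mm, angles in rad, forces in N, time in s.
With the tool pointing down it reaches from about 350 to 975 mm from the base axis. Payload 7.1 kg.
Tool frame: the origin (TCP) lies at the very end of the fingers, on their centre line; the grasp point (between the pads) lies 19 mm behind it; z points along the fingers, y is the direction in which the jaws open and shut (so a half turn about z gives the same grasp; the last joint's range is limited). The gripper opens to 88 mm and grips with 3 to 60 N. Pads are 20 mm wide; open, the fingers measure 115 mm over their backs; the gripper's body (75 mm by 178 mm) begins 61 mm behind the grasp point.
Start: joints at [1.277, 0.423, 1.63, -0, 1.089, -0.019], TCP at [169.565, 601.542, 222.675] pointing down, gripper open.
Joint ranges: [-3, 3], [-0.9, 2.11], [0.09, 2.58], [-1.31, 4.45], [0.11, 2.69], [-2.54, 2.54]. Speed limits (rad/s): [2.39, 2.39, 3.01, 3.14, 3.14, 3.14].

## Interface

Orientations are given as a rotation vector (axis times angle).
In Python, from workcell import monitor, vision, order, find_in, regions_of, place_of gives the robot as it stands. The module is installed in compiled form; this text tells all that it offers.
- The arm moves only by the tool carry_out, never from a script. Its argument "targets" is a list of rows, each a list of 3 entries, a list of its own where there are three numbers: the turn, a rotation vector about the world's x, y, z in degrees, then the shift along the world's x, y, z in mm, then the finger opening in mm, from 0 to 87.8. In form: [[[rx, ry, rz], [x, y, z], hand], ...]. A call has 1 to 10 rows; each row is the pose to reach, as a shift and turn from the pose commanded when the call began; what a row does not reach only later rows make up. A row lasts 1/12 s, in which the tool goes at most 41.7 mm and 7.16 degrees, less where a joint would pass 70% of its speed; a pose out of reach is approached as far as the arm can. A call with a gripper value outside its range is refused whole. The fingers move at their own pace and stop on an object; the grip force is fixed at half the most. Time passes only in rows, so rows that repeat a pose let the fingers close. It gives the time, the measured TCP pose, the force and the opening at its end, in the units of the state.
- monitor.get_obs(): the state, without advancing time (a new reading comes with each control period).
- vision.get_image(name): name is "scene" or "top" or "wrist"; returns the picture (384x512x3 uint8, red, green, blue); there is no depth.
- vision.camera_model(name): a dict with "K" (3x3 intrinsics, pixels), "dist" ([k1, k2, p1, p2, k3] as OpenCV has them; the pictures are not rectified), "rvec" (rotation vector, rad) and "tvec" (3), from world to camera coordinates, as OpenCV has them. Camera axes: x right, y down, z forward; pixel columns grow to the right and rows downward; lengths in mm; the calibration is good to about 2 mm. A picture is of the moment at which its call begins: read the wrist's pose just before it. camera_model takes no time and is no camera call; for the wrist camera it gives the pose at the moment of the call.
- order.close_job(): hands the job in, once; it reports no verdict.
Trained networks look in the newest picture that a camera, given by its name, has taken for a name from the list of things; names that differ only in an ending like _2 or _b are one class to them, and where a whole thing is asked for, a point or a joint stands for the part that bears it (a point fixed in the world has none). Each returns a list of dicts, best first, with "confidence" (0 to 1); they miss things now and then, are a little off and sometimes report something else, mostly with a low value. They report only what shows in the picture. A call takes as long as a camera call.
- find_in(query, camera): "point" ([x, y, z] in mm, in the coordinates of the camera as it stood for that picture, good to about 4 mm: the middle of the surface that is visible of it).
- regions_of(query, camera): "mask" (384x512 bool, what is visible of it).
- place_of(query, camera): "point" ([x, y, z] in mm, in the coordinates of the camera as it stood for that picture, good to about 4 mm: a listed point, or the origin of a listed thing).
The state is a dict: "t": time; "qpos": joint angles; "qvel": joint speeds; "joint_torque": joint torques, N m; "ee_pos": TCP position; "orientation": TCP orientation; "ft_force": force on the tool from outside, world axes, zero at the start; "moment": the same for the moment, N m; "width": finger opening in mm.
Only numpy, scipy, OpenCV 4.12 (cv2) and the standard library are available. Lean on these libraries where they do the work, as an engineer would, in place of code of your own. Each camera call takes 0.05 s, during which the arm holds its last target.

## Task

Check the emergency power box before it goes back on the shelf: turn the red main rotary switch off, and with it off throw every branch switch over to on, leaving them so until all have been tried. Any unit whose lever binds part-way is to be pulled out by its blue tab and put in the red reject crate, its lever left where it stuck for the repairer to see; snap the sound ones back off, fully down in their bays, and only then turn the main switch on again. Pull no unit while the main is on, and do not disturb the hard hat, hand lamp and first-aid case.

Things in the scene. Friction and masses are not known exactly. Their poses are not given: they have to be found in the camera images.
- box: orange power box fixed on the bench, 152 mm (its x) by 440 mm (its y, -205 to +235), deck 88 mm high; origin on the bench under the deck, x away from the outlets' side, z up. Five bays in a row, centres at x 0, y -170, -104, -38, 28, 94 mm, floors 50 mm above the bench, each 103 x 57 mm, 38 mm deep; some are empty. Main switch at the +y end, x 0, y 182 mm
- main (a joint): main rotary switch, a red bar handle on a yellow plate, vertical axis. 0 = off (bar along the box's y), 1.57 = on (bar along the box's x); grows clockwise seen from above. A detent spring (0.2 N m at most) drives it from the middle, 0.785, to the nearer end
- main_grip (a point): point on the main switch's axis, half-way up its bar, 124 mm above the bench. The bar is 84 mm long along this point's y, 16 mm thick along its x, 28 mm high; the point turns with it
- tab_a (a point): centre of branch unit a's blue pull tab, 24 (x) x 14 (y) x 30 mm high, axes of the unit (in a bay, those of the box). Its grey block, 100 x 54 x 70 mm, 0.7 kg, stands loose in a bay and lifts straight out by the tab, balanced. From this point: block underside 85 mm below, top 15 mm below, x from -18 to +82 mm; lever pivot 62 mm in +x on the block top
- lever_a (a joint): toggle lever of unit a: -0.05 = snapped home at off (leans 0.6 rad to -x, towards the tab), upright at 0.55, 1.1 = on (leans 0.55 rad to +x). A sound one snaps over past upright and stays at either end (about 2 N at the tip). A binding one drags (about 2 N), stops dead at 0.25 to 0.45, before it is upright, and stays where it is left; put back, it rests at 0 without snapping home
- tip_a (a point): point on unit a's lever 60 mm from its pivot axis, in the orange grip (12 mm thick, 24 mm wide, its top 4 mm further out); moves with the lever
- tab_b (a point): centre of branch unit b's blue pull tab, 24 (x) x 14 (y) x 30 mm high, axes of the unit (in a bay, those of the box). Its grey block, 100 x 54 x 70 mm, 0.7 kg, stands loose in a bay and lifts straight out by the tab, balanced. From this point: block underside 85 mm below, top 15 mm below, x from -18 to +82 mm; lever pivot 62 mm in +x on the block top
- lever_b (a joint): toggle lever of unit b: -0.05 = snapped home at off (leans 0.6 rad to -x, towards the tab), upright at 0.55, 1.1 = on (leans 0.55 rad to +x). A sound one snaps over past upright and stays at either end (about 2 N at the tip). A binding one drags (about 2 N), stops dead at 0.25 to 0.45, before it is upright, and stays where it is left; put back, it rests at 0 without snapping home
- tip_b (a point): point on unit b's lever 60 mm from its pivot axis, in the orange grip (12 mm thick, 24 mm wide, its top 4 mm further out); moves with the lever
- tab_c (a point): centre of branch unit c's blue pull tab, 24 (x) x 14 (y) x 30 mm high, axes of the unit (in a bay, those of the box). Its grey block, 100 x 54 x 70 mm, 0.7 kg, stands loose in a bay and lifts straight out by the tab, balanced. From this point: block underside 85 mm below, top 15 mm below, x from -18 to +82 mm; lever pivot 62 mm in +x on the block top
- lever_c (a joint): toggle lever of unit c: -0.05 = snapped home at off (leans 0.6 rad to -x, towards the tab), upright at 0.55, 1.1 = on (leans 0.55 rad to +x). A sound one snaps over past upright and stays at either end (about 2 N at the tip). A binding one drags (about 2 N), stops dead at 0.25 to 0.45, before it is upright, and stays where it is left; put back, it rests at 0 without snapping home
- tip_c (a point): point on unit c's lever 60 mm from its pivot axis, in the orange grip (12 mm thick, 24 mm wide, its top 4 mm further out); moves with the lever
- tab_d (a point): centre of branch unit d's blue pull tab, 24 (x) x 14 (y) x 30 mm high, axes of the unit (in a bay, those of the box). Its grey block, 100 x 54 x 70 mm, 0.7 kg, stands loose in a bay and lifts straight out by the tab, balanced. From this point: block underside 85 mm below, top 15 mm below, x from -18 to +82 mm; lever pivot 62 mm in +x on the block top
- lever_d (a joint): toggle lever of unit d: -0.05 = snapped home at off (leans 0.6 rad to -x, towards the tab), upright at 0.55, 1.1 = on (leans 0.55 rad to +x). A sound one snaps over past upright and stays at either end (about 2 N at the tip). A binding one drags (about 2 N), stops dead at 0.25 to 0.45, before it is upright, and stays where it is left; put back, it rests at 0 without snapping home
- tip_d (a point): point on unit d's lever 60 mm from its pivot axis, in the orange grip (12 mm thick, 24 mm wide, its top 4 mm further out); moves with the lever
- tab_e (a point): centre of branch unit e's blue pull tab, 24 (x) x 14 (y) x 30 mm high, axes of the unit (in a bay, those of the box). Its grey block, 100 x 54 x 70 mm, 0.7 kg, stands loose in a bay and lifts straight out by the tab, balanced. From this point: block underside 85 mm below, top 15 mm below, x from -18 to +82 mm; lever pivot 62 mm in +x on the block top
- lever_e (a joint): toggle lever of unit e: -0.05 = snapped home at off (leans 0.6 rad to -x, towards the tab), upright at 0.55, 1.1 = on (leans 0.55 rad to +x). A sound one snaps over past upright and stays at either end (about 2 N at the tip). A binding one drags (about 2 N), stops dead at 0.25 to 0.45, before it is upright, and stays where it is left; put back, it rests at 0 without snapping home
- tip_e (a point): point on unit e's lever 60 mm from its pivot axis, in the orange grip (12 mm thick, 24 mm wide, its top 4 mm further out); moves with the lever
- crate: red open reject crate, loose, 220 (x) x 190 (y) x 75 mm high, walls and floor 5 mm, 0.8 kg; origin at the centre of its underside, z up. Two units fit side by side, long sides along its x
- hard_hat: white hard hat, 228 mm across, 142 mm high, origin under its centre; leave alone
- torch_lamp: yellow hand lamp, 150 x 75 x 120 mm, origin under its body's centre; leave alone
- aid_case: white first-aid case, 130 x 200 x 90 mm, origin under its centre; leave alone

How it is judged (in metres and radians):
On the way, in this order (a step that is already met when the one before it is completed fails the run):
1. the main switch is off (value of joint main below 0.2 rad), for 0.2 s.
2. with the main off, every branch lever has been thrown: it stands on, or is stuck part-way (value of joint main below 0.2 rad and (value of joint lever_a above 0.95 rad or value of joint lever_a between 0.15 and 0.45 rad) and (value of joint lever_b above 0.95 rad or value of joint lever_b between 0.15 and 0.45 rad) and (value of joint lever_c above 0.95 rad or value of joint lever_c between 0.15 and 0.45 rad) and (value of joint lever_d above 0.95 rad or value of joint lever_d between 0.15 and 0.45 rad) and (value of joint lever_e above 0.95 rad or value of joint lever_e between 0.15 and 0.45 rad)), for 0.2 s.
3. with the main still off, every unit is either snapped back off and down in its bay, or in the reject crate with its lever stuck part-way (value of joint main below 0.2 rad and ((value of joint lever_a below -0.02 rad and (x of tab_a in the frame of box between -0.045 and -0.019 m and z of tab_a in the frame of box between 0.125 and 0.145 m)) or (value of joint lever_a between 0.15 and 0.45 rad and (x of tab_a in the frame of crate between -0.11 and 0.11 m and y of tab_a in the frame of crate between -0.095 and 0.095 m and z of tab_a in the frame of crate between 0 and 0.12 m))) and ((value of joint lever_b below -0.02 rad and (x of tab_b in the frame of box between -0.045 and -0.019 m and z of tab_b in the frame of box between 0.125 and 0.145 m)) or (value of joint lever_b between 0.15 and 0.45 rad and (x of tab_b in the frame of crate between -0.11 and 0.11 m and y of tab_b in the frame of crate between -0.095 and 0.095 m and z of tab_b in the frame of crate between 0 and 0.12 m))) and ((value of joint lever_c below -0.02 rad and (x of tab_c in the frame of box between -0.045 and -0.019 m and z of tab_c in the frame of box between 0.125 and 0.145 m)) or (value of joint lever_c between 0.15 and 0.45 rad and (x of tab_c in the frame of crate between -0.11 and 0.11 m and y of tab_c in the frame of crate between -0.095 and 0.095 m and z of tab_c in the frame of crate between 0 and 0.12 m))) and ((value of joint lever_d below -0.02 rad and (x of tab_d in the frame of box between -0.045 and -0.019 m and z of tab_d in the frame of box between 0.125 and 0.145 m)) or (value of joint lever_d between 0.15 and 0.45 rad and (x of tab_d in the frame of crate between -0.11 and 0.11 m and y of tab_d in the frame of crate between -0.095 and 0.095 m and z of tab_d in the frame of crate between 0 and 0.12 m))) and ((value of joint lever_e below -0.02 rad and (x of tab_e in the frame of box between -0.045 and -0.019 m and z of tab_e in the frame of box between 0.125 and 0.145 m)) or (value of joint lever_e between 0.15 and 0.45 rad and (x of tab_e in the frame of crate between -0.11 and 0.11 m and y of tab_e in the frame of crate between -0.095 and 0.095 m and z of tab_e in the frame of crate between 0 and 0.12 m)))), for 0.2 s.
At the end, for the whole second after the job is handed in: Main on (within 0.2 rad); each sound unit snapped off (lever below -0.02 rad) and down in its bay (10 mm); each binding unit inside the reject crate, its lever still stuck part-way (0.15 to 0.45 rad, where a sound one cannot rest); all at rest (value of joint main above 1.37 rad and ((value of joint lever_a below -0.02 rad and (x of tab_a in the frame of box between -0.045 and -0.019 m and z of tab_a in the frame of box between 0.125 and 0.145 m)) or (value of joint lever_a between 0.15 and 0.45 rad and (x of tab_a in the frame of crate between -0.11 and 0.11 m and y of tab_a in the frame of crate between -0.095 and 0.095 m and z of tab_a in the frame of crate between 0 and 0.12 m))) and ((value of joint lever_b below -0.02 rad and (x of tab_b in the frame of box between -0.045 and -0.019 m and z of tab_b in the frame of box between 0.125 and 0.145 m)) or (value of joint lever_b between 0.15 and 0.45 rad and (x of tab_b in the frame of crate between -0.11 and 0.11 m and y of tab_b in the frame of crate between -0.095 and 0.095 m and z of tab_b in the frame of crate between 0 and 0.12 m))) and ((value of joint lever_c below -0.02 rad and (x of tab_c in the frame of box between -0.045 and -0.019 m and z of tab_c in the frame of box between 0.125 and 0.145 m)) or (value of joint lever_c between 0.15 and 0.45 rad and (x of tab_c in the frame of crate between -0.11 and 0.11 m and y of tab_c in the frame of crate between -0.095 and 0.095 m and z of tab_c in the frame of crate between 0 and 0.12 m))) and ((value of joint lever_d below -0.02 rad and (x of tab_d in the frame of box between -0.045 and -0.019 m and z of tab_d in the frame of box between 0.125 and 0.145 m)) or (value of joint lever_d between 0.15 and 0.45 rad and (x of tab_d in the frame of crate between -0.11 and 0.11 m and y of tab_d in the frame of crate between -0.095 and 0.095 m and z of tab_d in the frame of crate between 0 and 0.12 m))) and ((value of joint lever_e below -0.02 rad and (x of tab_e in the frame of box between -0.045 and -0.019 m and z of tab_e in the frame of box between 0.125 and 0.145 m)) or (value of joint lever_e between 0.15 and 0.45 rad and (x of tab_e in the frame of crate between -0.11 and 0.11 m and y of tab_e in the frame of crate between -0.095 and 0.095 m and z of tab_e in the frame of crate between 0 and 0.12 m))) and linear speed of each of unit_a, unit_b, unit_c, unit_d, unit_e below 0.03 m/s); the robot touches nothing.
It fails at once if a unit is pulled out while the main switch is on (value of joint main above 1.2 rad and z of any of tab_a, tab_b, tab_c, tab_d, tab_e in the frame of box above 0.165 m).
It fails at once if the hard hat, hand lamp or first-aid case is disturbed (moved over 30 mm) (distance of any of hard_hat, torch_lamp, aid_case from where it was at the start of the episode above 0.03 m).
Of unit_a, unit_b, unit_c, unit_d, unit_e only 4 to 5 are there at a start; the rules pass over those that are not, and their reading is None.
At some moment in a run one of crate may be knocked a few centimetres aside while the robot is not near it.
It also fails if it takes over 208 s, if anything falls off the work surface, if the arm or the gripper's body presses on something with over 40 N, if the wrist force passes 120 N, or if a joint passes its speed limit or range.

## Working session

There is one attempt and no reset: what is moved stays moved. The work goes in short steps, Python scripts to look and compute and a tool call to move; the robot and the scene stay as the last step left them, time stands still between calls to the robot, and variables do not carry over. Pictures are saved under pics/ and viewed, and the job is handed in when it is done.

Besides the shell and the picture viewer there is one more tool, called after "Call:" by a JSON object that holds its "method" and its "body", one argument or row to a line. carry_out: Moves the arm, as the interface text tells. Its arguments: {"type":"object","properties":{"targets":{"type":"array","items":{"type":"array"}}},"required":["targets"]}

```bash
mkdir -p pics; ls; cat > h.py <<'E'
import numpy as np, cv2, sys
from workcell import monitor, vision, order, find_in, regions_of, place_of
def save(cam,name):
    im=vision.get_image(cam); cv2.imwrite(f'pics/{name}.png',im[:,:,::-1]); return im
def c2w(cam,p):
    m=vision.camera_model(cam); R,_=cv2.Rodrigues(np.array(m['rvec'],float)); return R.T@(np.array(p,float)-np.array(m['tvec'],float).ravel())
def w2p(cam,P):
    m=vision.camera_model(cam); q,_=cv2.projectPoints(np.array(P,float).reshape(-1,1,3),np.array(m['rvec'],float),np.array(m['tvec'],float),np.array(m['K'],float),np.array(m['dist'],float)); return q.reshape(-1,2)
def p2w(cam,uv,z):
    m=vision.camera_model(cam); K=np.array(m['K'],float);R,_=cv2.Rodrigues(np.array(m['rvec'],float))
    n=cv2.undistortPoints(np.array(uv,float).reshape(-1,1,2),K,np.array(m['dist'],float)).reshape(-1,2)
    o=-R.T@np.array(m['tvec'],float).ravel(); out=[]
    for a in n:
        d=R.T@np.array([a[0],a[1],1]); out.append(o+d*(z-o[2])/d[2])
    return np.array(out)
def pl(q,cam,f=place_of):
    return [(round(r['confidence'],2),np.round(c2w(cam,r['point']),1).tolist()) for r in f(q,cam)]
E
python3 - <<'E'
from h import *
np.set_printoptions(suppress=True,precision=3)
print(monitor.get_obs())
for c in ['scene','top','wrist']: save(c,c+'0')
for q in ['box','main_grip','tab_a','tip_a','crate','hard_hat','torch_lamp','aid_case']:
  for c in ['scene','top']: print(q,c,pl(q,c))
E
```

```text
pics
{'t': 0.0, 'qpos': array([ 1.277,  0.424,  1.631,  0.   ,  1.089, -0.019]), 'qvel': array([ 0.001,  0.001, -0.001, -0.002, -0.001, -0.001]), 'joint_torque': array([  0.002, -54.465, -27.367,   0.064,   0.023,  -0.   ]), 'ee_pos': array([169.403, 601.009, 221.886]), 'orientation': array([-0.43 , -3.112,  0.002]), 'ft_force': array([-0.271, -0.815, -0.834]), 'moment': array([-0.052,  0.005, -0.023]), 'width': 87.65394653679647}
box scene [(0.76, [519.0, -128.7, -0.1]), (0.69, [536.6, -35.6, 170.5])]
box top [(0.66, [521.7, -135.9, -0.7]), (0.2, [534.2, -34.4, 165.0])]
main_grip scene [(0.5, [555.7, 52.0, 125.8])]
main_grip top [(0.69, [552.6, 50.4, 127.4])]
tab_a scene [(0.91, [482.1, -156.7, 134.6]), (0.75, [459.5, -284.1, 130.6]), (0.6, [510.2, -27.8, 136.9]), (0.58, [468.3, -224.7, 134.1]), (0.44, [557.3, 49.7, 124.2])]
tab_a top [(0.77, [481.7, -164.3, 130.8]), (0.6, [453.7, -290.3, 138.1]), (0.57, [467.9, -227.7, 134.5])]
tip_a scene [(0.73, [497.0, -226.0, 170.3]), (0.67, [484.8, -294.3, 172.9]), (0.63, [537.0, -34.5, 170.2]), (0.42, [511.1, -163.5, 171.7])]
tip_a top [(0.61, [500.1, -231.3, 173.2]), (0.55, [512.9, -172.3, 175.0]), (0.5, [533.2, -39.1, 167.5]), (0.39, [483.6, -297.4, 168.4])]
crate scene [(0.78, [530.6, 393.4, 2.1]), (0.28, [773.8, -180.2, 0.2])]
crate top [(0.9, [529.9, 392.6, -1.8])]
hard_hat scene [(0.97, [450.5, -534.3, 0.9])]
hard_hat top [(0.6, [446.9, -540.4, 1.7]), (0.4, [535.9, -37.5, 165.0])]
torch_lamp scene [(0.83, [782.0, 56.7, -0.3]), (0.74, [502.4, -224.9, 173.7])]
torch_lamp top [(0.97, [785.9, 51.6, -1.5]), (0.56, [446.2, -541.4, -3.0])]
aid_case scene [(0.75, [772.4, -181.3, -0.9]), (0.49, [458.4, -283.5, 131.9])]
aid_case top [(0.81, [769.9, -187.7, -1.4])]
```

View pics/scene0.png

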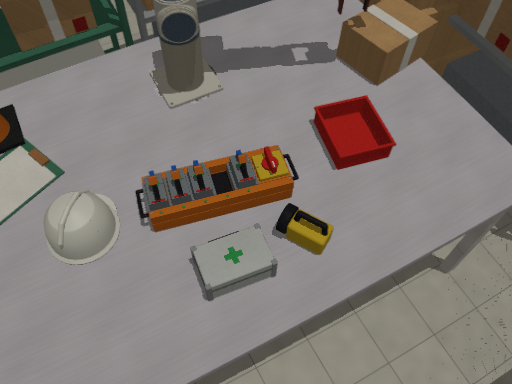

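View pics/top0.png

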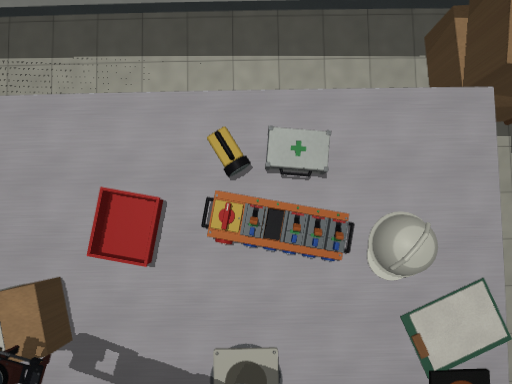

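```bash
python3 - <<'E'
from h import *
for c in ['top','scene']:
    im=cv2.imread(f'pics/{c}0.png')
    uv=w2p(c,[[520,-130,88]])[0]; print(c,uv)
    x0=int(max(0,uv[0]-130));y0=int(max(0,uv[1]-100)); print(x0,y0)
    cv2.imwrite(f'pics/{c}0z.png',cv2.resize(im[y0:y0+190,x0:x0+260],None,fx=3,fy=3,interpolation=cv2.INTER_CUBIC))
E
```

```text
top [282.12663762 225.59543978]
152 125
scene [210.97355533 180.69716788]
80 80
```

View pics/top0z.png

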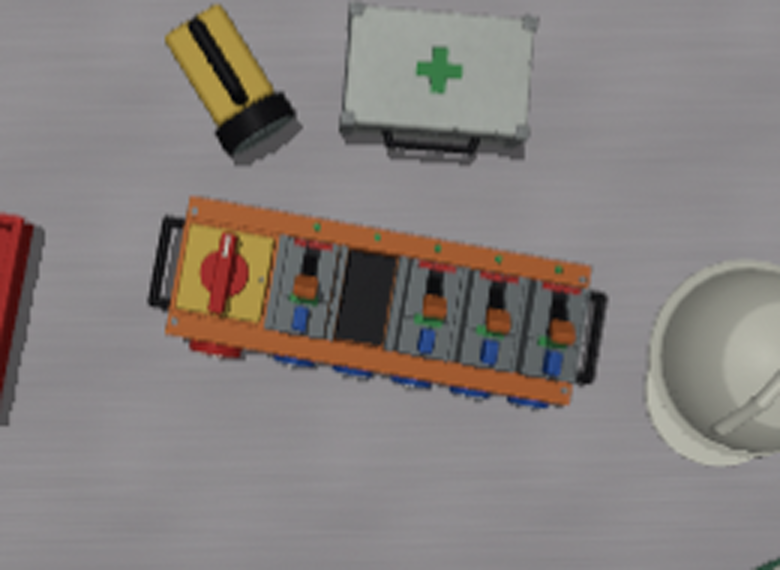

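View pics/scene0z.png

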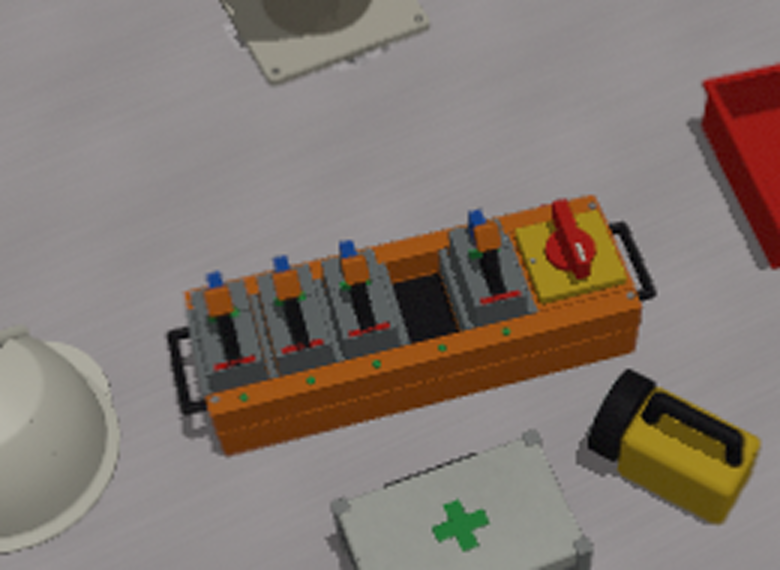

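The scene and top views agree. Four units stand in bays y=-170, -104, -38 and 94, and the bay at y=28 is empty. All levers lean towards their tabs (off), and the main bar lies along the box's x (on). Next I fit the box pose and fly over it with the wrist camera.

```bash
cat >> h.py <<'E'
def fit(A,B):
    A=np.array(A,float)[:,:2];B=np.array(B,float)[:,:2];a=A.mean(0);b=B.mean(0)
    X=A-a;Y=B-b; th=np.arctan2((X[:,0]*Y[:,1]-X[:,1]*Y[:,0]).sum(),(X*Y).sum())
    R=np.array([[np.cos(th),-np.sin(th)],[np.sin(th),np.cos(th)]]); t=b-R@a
    return th,t,np.linalg.norm((R@A.T).T+t-B,axis=1)
E
python3 - <<'E'
from h import *
A=[[-32,-38],[-32,-170],[-32,94],[-32,-104],[-4,-104],[-4,-170],[-4,94],[-4,-38],[0,182],[0,0]]
B=[[482,-157],[459.5,-284],[510,-28],[468,-225],[497,-226],[485,-294],[537,-34.5],[511,-163.5],[555.7,52],[519,-128.7]]
print(fit(A,B))
A2=[[-32,-38],[-32,-170],[-32,-104],[-4,-104],[-4,-38],[-4,94],[-4,-170],[0,182],[0,0]]
B2=[[481.7,-164],[453.7,-290],[468,-227.7],[500,-231],[513,-172],[533,-39],[483.6,-297],[552.6,50.4],[521.7,-136]]
print(fit(A2,B2))
print(fit(A+A2,B+B2)[:2])
E
```

```text
(np.float64(-0.19497885840927054), array([ 521.4682886 , -126.74122458]), array([1.08716909, 4.07470545, 1.74335105, 3.09954562, 2.03424791,
       1.31496638, 1.45379387, 0.85671309, 1.04736472, 3.1510712 ]))
(np.float64(-0.1887087043341484), array([ 520.28813923, -131.72089995]), array([0.95700811, 4.2374189 , 1.35769802, 3.79956955, 5.28466593,
       1.05617796, 1.28922507, 3.81874097, 4.50600134]))
(np.float64(-0.19224891033614977), array([ 520.93715606, -129.10546029]))
```

Call:
{"method": "carry_out", "body": {
  "targets": [
    [[0,0,0],[0,0,40],80],
    [[0,0,0],[20,-20,70],80],
    [[0,0,0],[50,-50,95],80],
    [[0,0,0],[80,-78,110],80],
    [[0,0,0],[110,-106,120],80],
    [[0,0,0],[140,-134,130],80],
    [[0,0,0],[170,-162,135],80],
    [[0,0,0],[200,-190,140],80],
    [[0,0,0],[225,-223,140],80],
    [[0,0,0],[245,-259,140],80]
  ]
}}

```text
t: 1.78
ee_pos: [411.8, 348.9, 363.3]
orientation: [0.43, 3.111, 0.002]
ft_force: [0.3, 0.2, -0.0]
width: 79.8
```

Call:
{"method": "carry_out", "body": {
  "targets": [
    [[0,0,0],[10,-39,0],80],
    [[0,0,0],[20,-78,0],80],
    [[0,0,1],[30,-117,0],80],
    [[0,0,2],[40,-156,0],80],
    [[0,0,3],[50,-195,0],80],
    [[0,0,4],[60,-234,0],80],
    [[0,0,5],[70,-273,0],80],
    [[0,0,5],[80,-312,0],80],
    [[0,0,5],[90,-350,0],80],
    [[0,0,5],[90,-350,0],80]
  ]
}}

```text
t: 2.62
ee_pos: [501.2, -5.5, 362.8]
orientation: [0.302, 3.126, -0.003]
ft_force: [0.8, -0.8, 0.2]
width: 79.7
```

```bash
python3 - <<'E'
from h import *
print(monitor.get_obs()['ee_pos'],monitor.get_obs()['orientation'])
save('wrist','w1')
for q in ['main_grip','tab_a','tip_a','box']: print(q,pl(q,'wrist'))
E
```

```text
[501.20726446  -5.4560793  362.80676621] [ 0.30203524  3.12579054 -0.00320159]
main_grip [(0.81, [553.6, 53.7, 125.7])]
tab_a [(0.98, [456.0, -285.0, 132.6]), (0.96, [471.5, -220.0, 136.5]), (0.93, [481.1, -153.3, 138.4]), (0.76, [508.2, -27.7, 138.9]), (0.57, [522.2, 400.4, 5.7])]
tip_a [(0.76, [532.7, -32.5, 175.5]), (0.75, [488.1, -287.3, 172.8]), (0.74, [513.8, -160.7, 174.9]), (0.71, [499.9, -226.1, 166.8])]
box [(0.86, [519.9, -122.7, -0.5])]
```

View pics/w1.png

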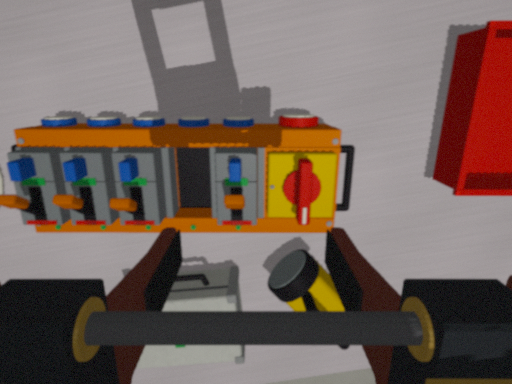

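```bash
cat >> h.py <<'E'
def b2w(pose,P):
    x,y,th=pose; P=np.array(P,float).reshape(-1,3); c,s=np.cos(th),np.sin(th)
    return np.c_[x+c*P[:,0]-s*P[:,1],y+s*P[:,0]+c*P[:,1],P[:,2]]
DECK=[[-76,-205,88],[76,-205,88],[76,235,88],[-76,235,88]]
def overlay(img,cam,pose,out,rect,f=3):
    im=cv2.imread(f'pics/{img}.png'); x0,y0,w,h=rect
    im=cv2.resize(im[y0:y0+h,x0:x0+w],None,fx=f,fy=f,interpolation=cv2.INTER_CUBIC)
    def poly(P,c):
        q=(w2p(cam,b2w(pose,P))-[x0-.5,y0-.5])*f-.5
        cv2.polylines(im,[q.round().astype(int)],True,c,1)
    poly(DECK,(255,255,0))
    for y in (-170,-104,-38,28,94): poly([[-51.5,y-28.5,88],[51.5,y-28.5,88],[51.5,y+28.5,88],[-51.5,y+28.5,88]],(255,255,255))
    for y in (-170,-104,-38,94): poly([[-44,y-7,150],[-20,y-7,150],[-20,y+7,150],[-44,y+7,150]],(0,255,0))
    poly([[-42,174,138],[42,174,138],[42,190,138],[-42,190,138]],(0,255,0))
    cv2.imwrite(f'pics/{out}.png',im)
E
python3 - <<'E'
from h import *
p=(521,-128,-0.192)
overlay('w1','wrist',p,'w1o',(0,100,360,140),2)
overlay('top0','top',p,'t0o',(190,180,180,90),4)
overlay('scene0','scene',p,'s0o',(125,130,190,105),4)
E
```

```text
(no output)
```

View pics/w1o.png

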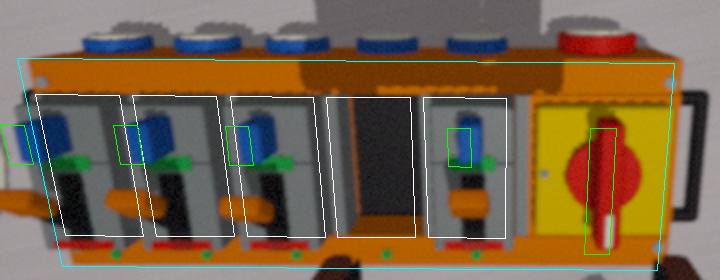

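View pics/t0o.png

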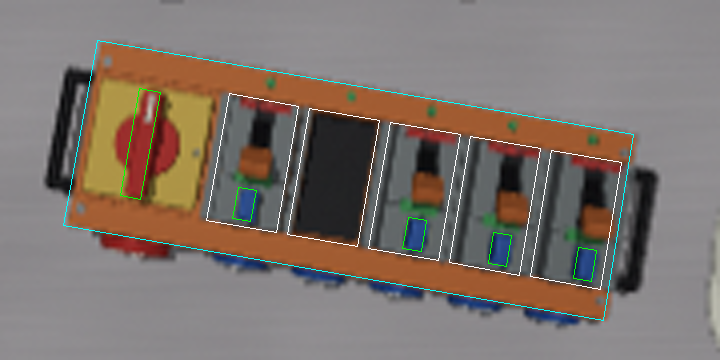

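View pics/s0o.png

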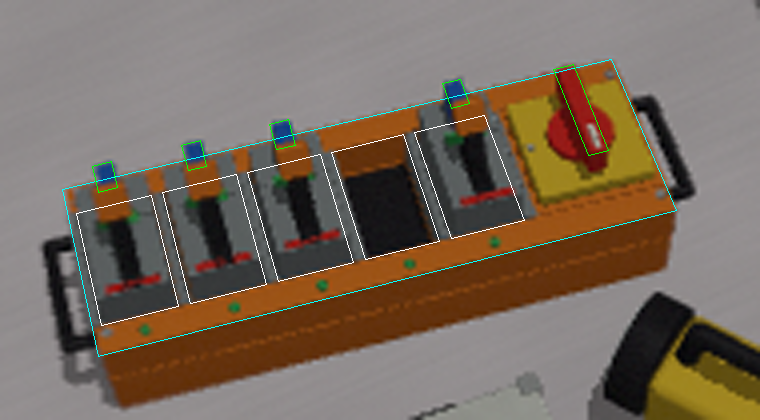

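```bash
python3 - <<'E'
from h import *
p=(521,-128,-0.192)
print(vision.camera_model('wrist'),monitor.get_obs()['qvel'],monitor.get_obs()['ee_pos'])
save('wrist','w2');overlay('w2','wrist',p,'w2o',(0,100,360,140),2)
save('top','t2');overlay('t2','top',p,'t2o',(190,180,180,90),4)
print(monitor.get_obs()['ee_pos'])
E
```

```text
{'K': array([[321.81040482,   0.        , 253.02848967],
       [  0.        , 321.81040482, 191.70132407],
       [  0.        ,   0.        ,   1.        ]]), 'dist': array([0.00805507, 0.        , 0.        , 0.        , 0.        ]), 'rvec': array([-2.22942284, -1.85039426, -0.28054282]), 'tvec': array([ -93.13185337, -548.10361399,  381.08341548])} [ 0.01379891 -0.00217956 -0.00018796 -0.00118331  0.00019594 -0.0029965 ] [499.75697519   1.1134651  362.60456673]
[499.79789069   1.38626907 362.65717844]
```

View pics/w2o.png

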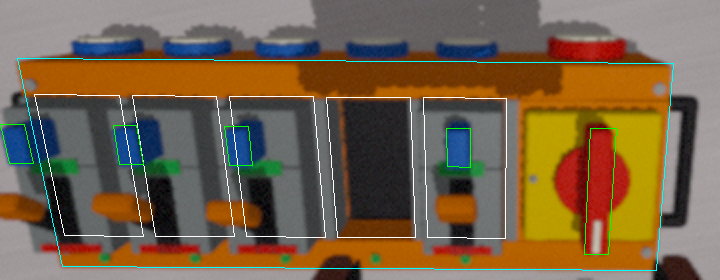

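Call:
{"method": "carry_out", "body": {
  "targets": [
    [[0,0,0],[14,12,-30],44],
    [[0,0,0],[28,25,-65],44],
    [[0,0,0],[42,37,-100],44],
    [[0,0,0],[54,48,-135],44],
    [[0,0,0],[55,50,-165],44],
    [[0,0,0],[55,50,-165],44],
    [[0,0,0],[55,50,-165],44],
    [[0,0,0],[55,50,-165],44],
    [[0,0,0],[55,50,-165],44]
  ]
}}

```text
t: 3.72
ee_pos: [556.2, 50.3, 200.1]
orientation: [0.293, 3.124, 0.001]
ft_force: [-0.2, -0.4, -1.1]
width: 44.0
```

```bash
python3 - <<'E'
from h import *
o=monitor.get_obs();print(o['qpos'],o['ee_pos'],o['orientation'],o['ft_force'])
save('wrist','w3')
E
```

```text
[ 6.88356283e-02  3.52783727e-01  1.79948488e+00 -4.84481832e-05
  9.85546632e-01 -1.31461349e+00] [556.22895977  50.26467346 200.08250465] [2.93463141e-01 3.12410537e+00 8.96272106e-04] [-0.20317248 -0.35165355 -1.090753  ]
```

View pics/w3.png

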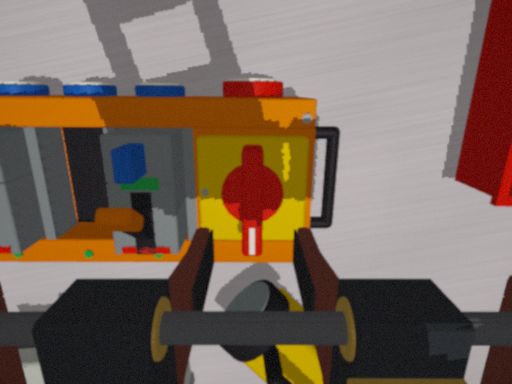

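Call:
{"method": "carry_out", "body": {
  "targets": [
    [[0,0,0],[-1,1,-30],44],
    [[0,0,0],[-1,1,-60],44],
    [[0,0,0],[-1,1,-80],44],
    [[0,0,0],[-1,1,-87],44],
    [[0,0,0],[-1,1,-87],44],
    [[0,0,0],[-1,1,-87],0],
    [[0,0,0],[-1,1,-87],0],
    [[0,0,0],[-1,1,-87],0],
    [[0,0,0],[-1,1,-87],0],
    [[0,0,0],[-1,1,-87],0]
  ]
}}

```text
t: 4.6
ee_pos: [554.3, 49.9, 111.4]
orientation: [0.292, 3.127, -0.003]
ft_force: [-0.8, -1.6, 4.4]
width: 15.9
```

Call:
{"method": "carry_out", "body": {
  "targets": [
    [[0,0,7],[0,0,0],0],
    [[0,0,14],[0,0,0],0],
    [[0,0,21],[0,0,0],0],
    [[0,0,28],[0,0,0],0],
    [[0,0,35],[0,0,0],0],
    [[0,0,42],[0,0,0],0],
    [[0,0,49],[0,0,0],0],
    [[0,0,56],[0,0,0],0],
    [[0,0,63],[0,0,0],0],
    [[0,0,63],[0,0,0],0]
  ]
}}

```text
t: 5.43
ee_pos: [554.8, 48.9, 111.4]
orientation: [1.394, -2.815, 0.005]
ft_force: [0.8, -13.2, 3.8]
width: 15.6
```

Call:
{"method": "carry_out", "body": {
  "targets": [
    [[0,0,0],[0,0,0],80],
    [[0,0,0],[0,0,0],80],
    [[0,0,0],[0,0,0],80],
    [[0,0,0],[0,0,0],80],
    [[0,0,0],[0,0,30],80],
    [[0,0,0],[0,0,60],80],
    [[0,0,0],[0,0,90],80],
    [[0,0,0],[0,0,90],80]
  ]
}}

```text
t: 6.1
ee_pos: [556.6, 51.5, 205.8]
orientation: [-1.381, 2.814, -0.004]
ft_force: [1.4, 0.4, 0.5]
width: 65.9
```

```bash
python3 - <<'E'
from h import *
o=monitor.get_obs();print(o['qpos'],o['ee_pos'],o['orientation'],o['ft_force'])
save('wrist','w4');im=save('top','t4');save('scene','s4')
a=cv2.imread('pics/w4.png');t=cv2.imread('pics/t4.png')[150:282,180:356]
cv2.imwrite('pics/w4c.png',np.hstack([cv2.resize(a,(400,300)),cv2.resize(t,(400,300))]))
E
```

```text
[ 7.09802893e-02  3.44598319e-01  1.79632578e+00  6.15337848e-05
  9.93287177e-01 -2.41217445e+00] [556.63339517  51.52253075 205.79875674] [-1.38086808  2.81420227 -0.00427205] [1.44604222 0.35833971 0.49296627]
```

View pics/w4c.png

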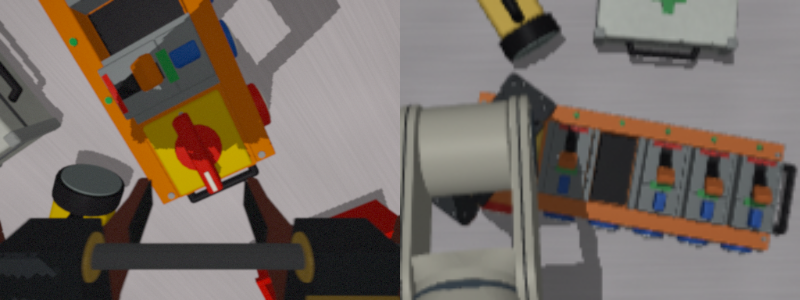

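Main is off, with the bar along the box's y. Next I turn back, close the fingers and come in behind the lever of the unit at y=94.

Call:
{"method": "carry_out", "body": {
  "targets": [
    [[0,0,-7],[-8,-10,10],0],
    [[0,0,-14],[-16,-20,10],0],
    [[0,0,-21],[-24,-30,10],0],
    [[0,0,-28],[-32,-40,10],0],
    [[0,0,-35],[-40,-52,10],0],
    [[0,0,-42],[-50,-65,10],0],
    [[0,0,-49],[-62,-79,10],0],
    [[0,0,-56],[-62,-79,5],0],
    [[0,0,-63],[-62,-79,0],0],
    [[0,0,-63],[-62,-79,0],0]
  ]
}}

```text
t: 7.08
ee_pos: [490.0, -28.0, 198.2]
orientation: [-0.301, -3.122, 0.0]
ft_force: [0.3, -0.6, 0.1]
width: 16.9
```

Call:
{"method": "carry_out", "body": {
  "targets": [
    [[0,0,0],[0,0,-20],0],
    [[0,0,0],[0,0,-40],0],
    [[0,0,0],[0,0,-45],0],
    [[0,0,0],[0,0,-45],0],
    [[0,0,0],[0,0,-45],0],
    [[0,0,0],[0,0,-45],0]
  ]
}}

```text
t: 7.58
ee_pos: [492.5, -27.9, 156.2]
orientation: [0.292, 3.127, 0.0]
ft_force: [-0.0, -0.4, 1.5]
width: 0.4
```

```bash
cat >> h.py <<'E'
POSE=(521,-128,-0.192)
def st():
    o=monitor.get_obs(); p=o['ee_pos']; c,s=np.cos(POSE[2]),np.sin(POSE[2]); d=p[:2]-np.array(POSE[:2])
    R,_=cv2.Rodrigues(o['orientation']); 
    print('t',round(o['t'],2),'box',np.round([c*d[0]+s*d[1],-s*d[0]+c*d[1],p[2]],1),'w',np.round(p,1),'yaw_y',round(np.degrees(np.arctan2(R[1,1],R[0,1])),1),'F',np.round(o['ft_force'],1),'wd',round(o['width'],1),'q6',round(o['qpos'][5],2))
E
python3 - <<'E'
from h import *
st(); save('wrist','w5')
E
```

```text
t 7.58 box [-47.1  92.9 156.2] w [492.5 -27.9 156.2] yaw_y 79.3 F [-0.  -0.4  1.5] wd 0.4 q6 -1.47
```

View pics/w5.png

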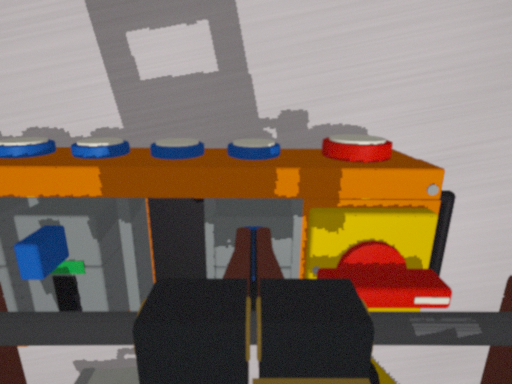

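Call:
{"method": "carry_out", "body": {
  "targets": [
    [[0,0,0],[10,-2,4],0],
    [[0,0,0],[20,-4,4],0],
    [[0,0,0],[28,-5,4],0],
    [[0,0,0],[34,-6,4],0],
    [[0,0,0],[38,-7,4],0],
    [[0,0,0],[38,-7,4],0],
    [[0,0,0],[38,-7,4],0]
  ]
}}

```text
t: 8.22
ee_pos: [530.2, -35.0, 159.3]
orientation: [-0.294, -3.128, 0.0]
ft_force: [-0.0, 1.0, -0.5]
width: 0.5
```

Call:
{"method": "carry_out", "body": {
  "targets": [
    [[0,0,0],[4,-0.8,0],0],
    [[0,0,0],[4,-0.8,0],0],
    [[0,0,0],[4,-0.8,0],0]
  ]
}}

```text
t: 8.47
ee_pos: [534.2, -35.8, 159.6]
orientation: [0.294, 3.128, -0.0]
ft_force: [-0.4, -0.2, 0.6]
width: 0.3
```

Call:
{"method": "carry_out", "body": {
  "targets": [
    [[0,0,0],[3,-0.6,0],0],
    [[0,0,0],[3,-0.6,0],0],
    [[0,0,0],[3,-0.6,0],0]
  ]
}}

```text
t: 8.72
ee_pos: [537.3, -36.4, 159.7]
orientation: [0.294, 3.127, -0.0]
ft_force: [-0.3, 0.0, 0.2]
width: 0.2
```

```bash
python3 - <<'E'
from h import *
st(); save('wrist','w6');save('scene','s6')
a=cv2.imread('pics/w6.png');t=cv2.imread('pics/s6.png')[130:240,120:310]
cv2.imwrite('pics/w6c.png',np.hstack([cv2.resize(a,(400,300)),cv2.resize(t,(400,300))]))
E
```

```text
t 8.72 box [ -1.4  93.1 159.7] w [537.3 -36.4 159.7] yaw_y 79.3 F [-0.3  0.   0.2] wd 0.2 q6 -1.47
```

View pics/w6c.png

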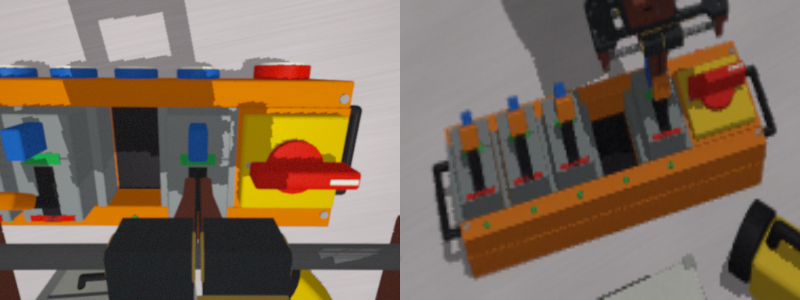

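Call:
{"method": "carry_out", "body": {
  "targets": [
    [[0,0,0],[3,-0.6,0],0],
    [[0,0,0],[3,-0.6,0],0],
    [[0,0,0],[3,-0.6,0],0]
  ]
}}

```text
t: 9.07
ee_pos: [540.4, -37.0, 159.7]
orientation: [0.294, 3.127, -0.0]
ft_force: [-0.4, -0.6, 0.7]
width: 0.7
```

Call:
{"method": "carry_out", "body": {
  "targets": [
    [[0,0,0],[3,-0.6,0],0],
    [[0,0,0],[3,-0.6,0],0],
    [[0,0,0],[3,-0.6,0],0]
  ]
}}

```text
t: 9.32
ee_pos: [543.4, -37.6, 159.7]
orientation: [0.294, 3.127, -0.0]
ft_force: [0.3, -0.0, -0.3]
width: 0.6
```

Call:
{"method": "carry_out", "body": {
  "targets": [
    [[0,0,0],[3,-0.6,0],0],
    [[0,0,0],[3,-0.6,0],0],
    [[0,0,0],[3,-0.6,0],0]
  ]
}}

```text
t: 9.57
ee_pos: [546.4, -38.2, 159.7]
orientation: [0.294, 3.127, -0.0]
ft_force: [-1.5, 0.6, -0.3]
width: 0.5
```

Call:
{"method": "carry_out", "body": {
  "targets": [
    [[0,0,0],[3,-0.6,0],0],
    [[0,0,0],[3,-0.6,0],0],
    [[0,0,0],[3,-0.6,0],0]
  ]
}}

```text
t: 9.82
ee_pos: [549.3, -38.8, 159.6]
orientation: [0.294, 3.127, -0.0]
ft_force: [-0.1, -1.0, 0.2]
width: 0.4
```

```bash
python3 - <<'E'
from h import *
st(); save('wrist','w7');save('scene','s7')
a=cv2.imread('pics/w7.png');t=cv2.imread('pics/s7.png')[130:240,120:310]
cv2.imwrite('pics/w7c.png',np.hstack([cv2.resize(a,(400,300)),cv2.resize(t,(400,300))]))
E
```

```text
t 9.82 box [ 10.8  93.  159.6] w [549.3 -38.8 159.6] yaw_y 79.3 F [-0.1 -1.   0.2] wd 0.4 q6 -1.48
```

View pics/w7c.png

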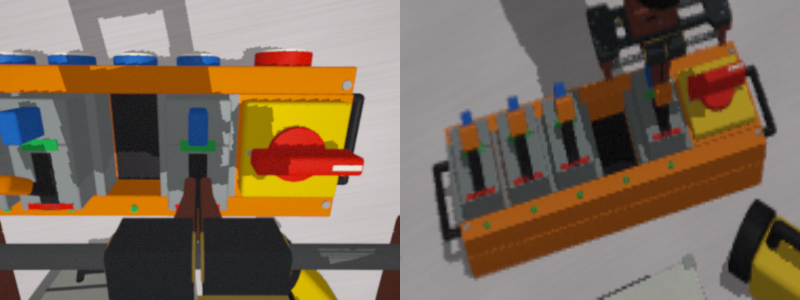

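Call:
{"method": "carry_out", "body": {
  "targets": [
    [[0,0,0],[3,-0.6,0],0],
    [[0,0,0],[3,-0.6,0],0],
    [[0,0,0],[3,-0.6,0],0]
  ]
}}

```text
t: 10.17
ee_pos: [552.3, -39.4, 159.7]
orientation: [0.294, 3.127, 0.0]
ft_force: [0.9, -0.1, -0.1]
width: 0.3
```

Call:
{"method": "carry_out", "body": {
  "targets": [
    [[0,0,0],[3,-0.6,0],0],
    [[0,0,0],[3,-0.6,0],0],
    [[0,0,0],[3,-0.6,0],0]
  ]
}}

```text
t: 10.42
ee_pos: [555.3, -40.0, 159.6]
orientation: [0.294, 3.128, 0.0]
ft_force: [-0.4, 0.5, 0.4]
width: 0.4
```

Call:
{"method": "carry_out", "body": {
  "targets": [
    [[0,0,0],[3,-0.6,0],0],
    [[0,0,0],[3,-0.6,0],0],
    [[0,0,0],[3,-0.6,0],0]
  ]
}}

```text
t: 10.67
ee_pos: [558.2, -40.6, 159.6]
orientation: [0.294, 3.128, -0.0]
ft_force: [-0.4, 0.1, -0.4]
width: 0.2
```

Call:
{"method": "carry_out", "body": {
  "targets": [
    [[0,0,0],[3,-0.6,0],0],
    [[0,0,0],[3,-0.6,0],0],
    [[0,0,0],[3,-0.6,0],0]
  ]
}}

```text
t: 10.92
ee_pos: [561.2, -41.1, 159.7]
orientation: [0.294, 3.128, -0.0]
ft_force: [0.3, 1.1, -0.5]
width: 0.6
```

```bash
python3 - <<'E'
from h import *
st(); save('scene','s8')
t=cv2.imread('pics/s8.png')[120:230,200:330]
cv2.imwrite('pics/s8c.png',cv2.resize(t,None,fx=5,fy=5,interpolation=cv2.INTER_CUBIC))
E
```

```text
t 10.92 box [ 22.9  92.9 159.7] w [561.2 -41.1 159.7] yaw_y 79.3 F [ 0.3  1.1 -0.5] wd 0.6 q6 -1.48
```

View pics/s8c.png

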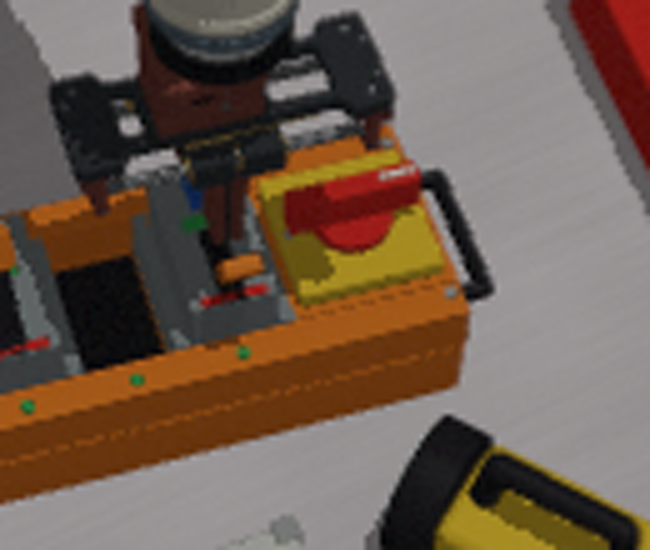

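The lever of the unit at y=94 is on with no resistance, so it is sound. Next is y=-38.

Call:
{"method": "carry_out", "body": {
  "targets": [
    [[0,0,0],[0,0,25],0],
    [[0,0,0],[-10,-10,45],0],
    [[0,0,0],[-35,-35,45],0],
    [[0,0,0],[-60,-62,45],0],
    [[0,0,0],[-80,-92,45],0],
    [[0,0,0],[-92,-115,45],0],
    [[0,0,0],[-92,-115,45],0],
    [[0,0,0],[-92,-115,20],0],
    [[0,0,0],[-92,-115,0],0],
    [[0,0,0],[-92,-115,0],0]
  ]
}}

```text
t: 11.8
ee_pos: [467.1, -155.2, 156.9]
orientation: [-0.294, -3.123, -0.002]
ft_force: [-0.6, 0.1, -0.9]
width: 0.5
```

```bash
python3 - <<'E'
from h import *
st()
E
```

```text
t 11.8 box [-47.7 -37.  156.9] w [ 467.1 -155.2  156.9] yaw_y 79.2 F [-0.6  0.1 -0.9] wd 0.5 q6 -1.73
```

Call:
{"method": "carry_out", "body": {
  "targets": [
    [[0,0,0],[10,-2,0],0],
    [[0,0,0],[20,-4,0],0],
    [[0,0,0],[28,-5.4,0],0],
    [[0,0,0],[33,-6.4,0],0],
    [[0,0,0],[36,-7,0],0],
    [[0,0,0],[36,-7,0],0]
  ]
}}

```text
t: 12.3
ee_pos: [506.2, -163.2, 160.1]
orientation: [0.293, 3.126, -0.0]
ft_force: [-0.1, 0.3, -0.1]
width: 0.6
```

Call:
{"method": "carry_out", "body": {
  "targets": [
    [[0,0,0],[3,-0.6,0],0],
    [[0,0,0],[3,-0.6,0],0],
    [[0,0,0],[3,-0.6,0],0]
  ]
}}

```text
t: 12.55
ee_pos: [508.3, -163.7, 159.7]
orientation: [0.294, 3.127, -0.0]
ft_force: [-0.8, 0.5, 0.3]
width: 0.2
```

Call:
{"method": "carry_out", "body": {
  "targets": [
    [[0,0,0],[3,-0.6,0],0],
    [[0,0,0],[3,-0.6,0],0],
    [[0,0,0],[3,-0.6,0],0]
  ]
}}

```text
t: 12.8
ee_pos: [511.2, -164.3, 159.7]
orientation: [0.294, 3.128, -0.0]
ft_force: [-1.2, 1.7, 2.0]
width: 0.2
```

Call:
{"method": "carry_out", "body": {
  "targets": [
    [[0,0,0],[3,-0.6,0],0],
    [[0,0,0],[3,-0.6,0],0],
    [[0,0,0],[3,-0.6,0],0]
  ]
}}

```text
t: 13.05
ee_pos: [514.4, -165.0, 159.7]
orientation: [0.294, 3.127, -0.0]
ft_force: [-1.2, 1.4, 0.8]
width: 0.4
```

Call:
{"method": "carry_out", "body": {
  "targets": [
    [[0,0,0],[3,-0.6,0],0],
    [[0,0,0],[3,-0.6,0],0],
    [[0,0,0],[3,-0.6,0],0]
  ]
}}

```text
t: 13.3
ee_pos: [517.0, -165.5, 159.5]
orientation: [-0.294, -3.127, -0.0]
ft_force: [-3.3, 0.3, 1.8]
width: 0.5
```

Call:
{"method": "carry_out", "body": {
  "targets": [
    [[0,0,0],[2,-0.4,0],0],
    [[0,0,0],[2,-0.4,0],0],
    [[0,0,0],[2,-0.4,0],0]
  ]
}}

```text
t: 13.55
ee_pos: [518.8, -165.8, 159.6]
orientation: [-0.294, -3.127, -0.0]
ft_force: [-5.2, 1.0, 3.9]
width: 0.2
```

```bash
python3 - <<'E'
from h import *
st(); save('scene','s9')
t=cv2.imread('pics/s9.png')[130:230,130:310]
cv2.imwrite('pics/s9c.png',cv2.resize(t,None,fx=4,fy=4,interpolation=cv2.INTER_CUBIC))
E
```

```text
t 13.55 box [  5.  -37.6 159.6] w [ 518.8 -165.8  159.6] yaw_y 79.3 F [-5.2  1.   3.9] wd 0.2 q6 -1.71
```

View pics/s9c.png

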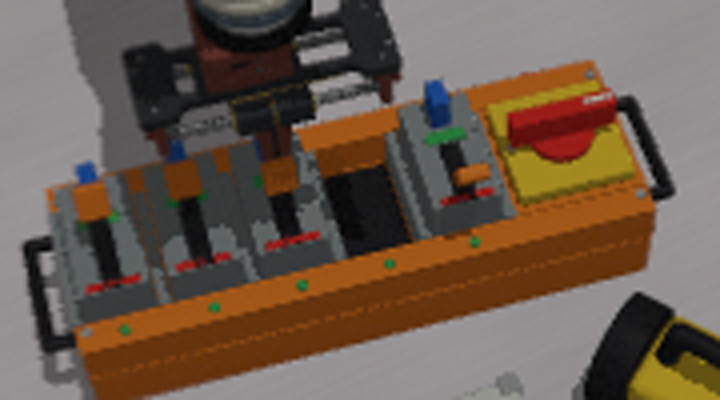

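Call:
{"method": "carry_out", "body": {
  "targets": [
    [[0,0,0],[2,-0.4,0],0],
    [[0,0,0],[2,-0.4,0],0],
    [[0,0,0],[2,-0.4,0],0]
  ]
}}

```text
t: 13.85
ee_pos: [520.9, -166.3, 159.6]
orientation: [-0.294, -3.128, -0.0]
ft_force: [-5.4, 0.1, 4.0]
width: 0.4
```

```bash
python3 - <<'E'
from h import *
st()
E
```

```text
t 13.85 box [  7.2 -37.6 159.6] w [ 520.9 -166.3  159.6] yaw_y 79.3 F [-5.4  0.1  4. ] wd 0.4 q6 -1.71
```

Force holds at about 5 N before upright, so this lever is binding and the block is starting to tip. I back off and check.

Call:
{"method": "carry_out", "body": {
  "targets": [
    [[0,0,0],[-5,1,0],0],
    [[0,0,0],[-15,3,0],0],
    [[0,0,0],[-35,7,0],0],
    [[0,0,0],[-55,11,10],0],
    [[0,0,0],[-75,14,30],0],
    [[0,0,0],[-110,14,60],0],
    [[0,0,0],[-110,14,60],0],
    [[0,0,0],[-110,14,60],0]
  ]
}}

```text
t: 14.52
ee_pos: [410.9, -152.6, 221.3]
orientation: [0.295, 3.123, -0.002]
ft_force: [0.3, -0.7, -0.7]
width: 0.5
```

```bash
python3 - <<'E'
from h import *
st(); save('wrist','w10'); save('scene','s10'); save('top','t10')
print(pl('tip_a','scene'),pl('tip_a','wrist'))
t=cv2.imread('pics/s10.png')[130:230,130:310]
t2=cv2.imread('pics/t10.png')[180:270,190:370]
cv2.imwrite('pics/s10c.png',np.vstack([cv2.resize(t,None,fx=4,fy=3,interpolation=cv2.INTER_CUBIC),cv2.resize(t2,None,fx=4,fy=3,interpolation=cv2.INTER_CUBIC)]))
E
```

```text
t 14.52 box [-103.4  -45.2  221.3] w [ 410.9 -152.6  221.3] yaw_y 79.2 F [ 0.3 -0.7 -0.7] wd 0.5 q6 -1.77
[(0.69, [497.3, -226.4, 169.3]), (0.61, [533.8, -166.6, 181.3]), (0.6, [603.1, -45.4, 174.7]), (0.54, [484.9, -292.4, 169.7])] [(0.64, [536.1, -170.8, 178.6])]
```

View pics/s10c.png

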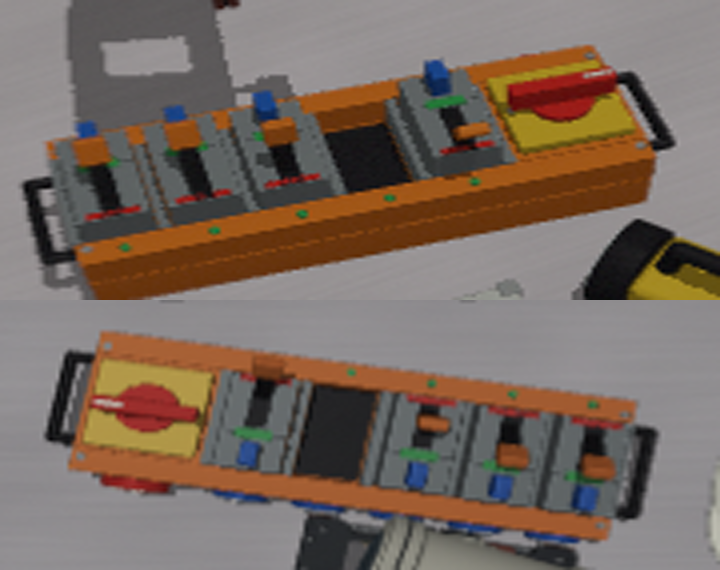

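View pics/w10.png

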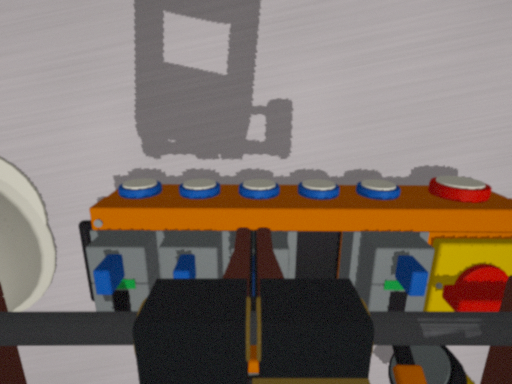

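Top and scene views: the unit at y=94 stands on, and the unit at y=-38 has stopped with tip box x≈21, i.e. θ≈0.4, so it is stuck. Next is y=-104.

Call:
{"method": "carry_out", "body": {
  "targets": [
    [[0,0,0],[15,-23,0],0],
    [[0,0,0],[30,-46,-5],0],
    [[0,0,0],[46,-69,-20],0],
    [[0,0,0],[46,-69,-40],0],
    [[0,0,0],[46,-69,-61],0],
    [[0,0,0],[46,-69,-61],0],
    [[0,0,0],[46,-69,-61],0]
  ]
}}

```text
t: 15.35
ee_pos: [456.4, -220.8, 157.0]
orientation: [-0.294, -3.124, -0.003]
ft_force: [-0.2, 0.4, 0.7]
width: 0.2
```

```bash
python3 - <<'E'
from h import *
st()
E
```

```text
t 15.35 box [ -45.7 -103.4  157. ] w [ 456.4 -220.8  157. ] yaw_y 79.3 F [-0.2  0.4  0.7] wd 0.2 q6 -1.86
```

Call:
{"method": "carry_out", "body": {
  "targets": [
    [[0,0,0],[10,-2,1],0],
    [[0,0,0],[20,-4,1],0],
    [[0,0,0],[28,-5.4,1],0],
    [[0,0,0],[33,-6.4,1],0],
    [[0,0,0],[36,-7,1],0],
    [[0,0,0],[36,-7,1],0]
  ]
}}

```text
t: 15.85
ee_pos: [494.1, -228.5, 160.1]
orientation: [0.293, 3.127, -0.001]
ft_force: [-1.9, -0.2, 0.6]
width: 0.4
```

Call:
{"method": "carry_out", "body": {
  "targets": [
    [[0,0,0],[3,-0.6,0],0],
    [[0,0,0],[3,-0.6,0],0],
    [[0,0,0],[3,-0.6,0],0]
  ]
}}

```text
t: 16.1
ee_pos: [496.1, -228.8, 159.6]
orientation: [0.294, 3.128, 0.0]
ft_force: [-1.0, 0.4, 0.9]
width: 0.3
```

Call:
{"method": "carry_out", "body": {
  "targets": [
    [[0,0,0],[3,-0.6,0],0],
    [[0,0,0],[3,-0.6,0],0],
    [[0,0,0],[3,-0.6,0],0]
  ]
}}

```text
t: 16.35
ee_pos: [499.3, -229.6, 159.7]
orientation: [0.294, 3.127, -0.0]
ft_force: [-0.5, 1.1, 0.7]
width: 0.6
```

Call:
{"method": "carry_out", "body": {
  "targets": [
    [[0,0,0],[3,-0.6,0],0],
    [[0,0,0],[3,-0.6,0],0],
    [[0,0,0],[3,-0.6,0],0]
  ]
}}

```text
t: 16.6
ee_pos: [502.3, -230.2, 159.6]
orientation: [0.294, 3.127, -0.0]
ft_force: [-0.9, 0.5, -0.2]
width: 0.6
```

Call:
{"method": "carry_out", "body": {
  "targets": [
    [[0,0,0],[3,-0.6,0],0],
    [[0,0,0],[3,-0.6,0],0],
    [[0,0,0],[3,-0.6,0],0]
  ]
}}

```text
t: 16.85
ee_pos: [505.4, -230.8, 159.6]
orientation: [0.294, 3.127, -0.0]
ft_force: [-0.7, 1.0, 0.5]
width: 0.1
```

```bash
python3 - <<'E'
from h import *
st()
E
```

```text
t 16.85 box [   4.3 -103.9  159.6] w [ 505.4 -230.8  159.6] yaw_y 79.3 F [-0.7  1.   0.5] wd 0.1 q6 -1.83
```

Call:
{"method": "carry_out", "body": {
  "targets": [
    [[0,0,0],[3,-0.6,0],0],
    [[0,0,0],[3,-0.6,0],0],
    [[0,0,0],[3,-0.6,0],0]
  ]
}}

```text
t: 17.1
ee_pos: [508.3, -231.4, 159.6]
orientation: [0.294, 3.127, -0.0]
ft_force: [0.2, -0.7, 0.6]
width: 0.7
```

Call:
{"method": "carry_out", "body": {
  "targets": [
    [[0,0,0],[3,-0.6,0],0],
    [[0,0,0],[3,-0.6,0],0],
    [[0,0,0],[3,-0.6,0],0]
  ]
}}

```text
t: 17.35
ee_pos: [511.3, -232.0, 159.7]
orientation: [0.294, 3.127, -0.0]
ft_force: [-0.3, 1.5, 0.4]
width: 0.2
```

Call:
{"method": "carry_out", "body": {
  "targets": [
    [[0,0,0],[3,-0.6,0],0],
    [[0,0,0],[3,-0.6,0],0],
    [[0,0,0],[3,-0.6,0],0]
  ]
}}

```text
t: 17.6
ee_pos: [514.3, -232.6, 159.7]
orientation: [0.294, 3.128, -0.0]
ft_force: [0.3, -0.5, 0.2]
width: 0.6
```

Call:
{"method": "carry_out", "body": {
  "targets": [
    [[0,0,0],[3,-0.6,0],0],
    [[0,0,0],[6,-1.2,0],0],
    [[0,0,0],[9,-1.8,0],0],
    [[0,0,0],[9,-1.8,0],0]
  ]
}}

```text
t: 17.93
ee_pos: [523.9, -234.5, 159.7]
orientation: [0.294, 3.127, -0.0]
ft_force: [0.9, 0.4, -0.3]
width: 0.3
```

```bash
python3 - <<'E'
from h import *
st(); save('scene','s11')
t=cv2.imread('pics/s11.png')[130:230,130:310]
cv2.imwrite('pics/s11c.png',cv2.resize(t,None,fx=4,fy=4,interpolation=cv2.INTER_CUBIC))
E
```

```text
t 17.93 box [  23.1 -104.   159.7] w [ 523.9 -234.5  159.7] yaw_y 79.3 F [ 0.9  0.4 -0.3] wd 0.3 q6 -1.83
```

View pics/s11c.png

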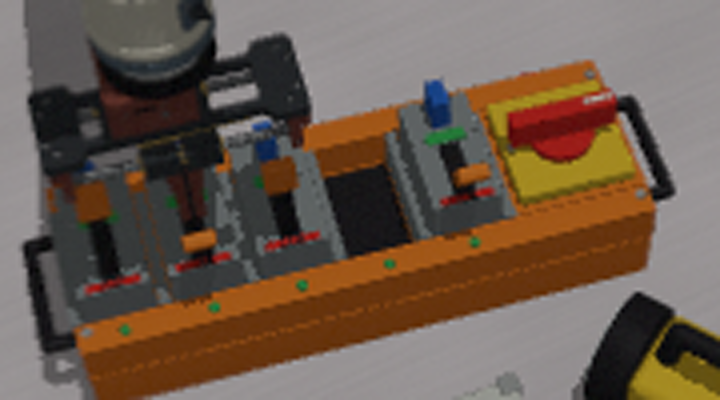

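y=-104 went on freely, so it is sound. Next is y=-170.

Call:
{"method": "carry_out", "body": {
  "targets": [
    [[0,0,0],[0,0,25],0],
    [[0,0,0],[-10,-5,45],0],
    [[0,0,0],[-35,-20,45],0],
    [[0,0,0],[-60,-38,45],0],
    [[0,0,0],[-79,-52,45],0],
    [[0,0,0],[-79,-52,45],0],
    [[0,0,0],[-79,-52,20],0],
    [[0,0,0],[-79,-52,0],0],
    [[0,0,0],[-79,-52,0],0],
    [[0,0,0],[-79,-52,0],0]
  ]
}}

```text
t: 18.82
ee_pos: [443.9, -285.7, 159.0]
orientation: [-0.294, -3.126, -0.002]
ft_force: [0.2, 0.8, 0.1]
width: 0.5
```

Call:
{"method": "carry_out", "body": {
  "targets": [
    [[0,0,0],[10,-2,0],0],
    [[0,0,0],[20,-4,0],0],
    [[0,0,0],[28,-5.4,0],0],
    [[0,0,0],[33,-6.4,0],0],
    [[0,0,0],[36,-7,0],0],
    [[0,0,0],[36,-7,0],0]
  ]
}}

```text
t: 19.32
ee_pos: [481.1, -293.5, 159.9]
orientation: [0.293, 3.127, -0.001]
ft_force: [-0.9, -0.0, 0.8]
width: 0.3
```

Call:
{"method": "carry_out", "body": {
  "targets": [
    [[0,0,0],[3,-0.6,0],0],
    [[0,0,0],[3,-0.6,0],0],
    [[0,0,0],[3,-0.6,0],0]
  ]
}}

```text
t: 19.57
ee_pos: [483.0, -293.8, 159.6]
orientation: [0.294, 3.128, 0.0]
ft_force: [-1.1, 0.4, -0.3]
width: 0.6
```

Call:
{"method": "carry_out", "body": {
  "targets": [
    [[0,0,0],[3,-0.6,0],0],
    [[0,0,0],[3,-0.6,0],0],
    [[0,0,0],[3,-0.6,0],0]
  ]
}}

```text
t: 19.82
ee_pos: [486.2, -294.6, 159.7]
orientation: [0.294, 3.127, -0.0]
ft_force: [-0.7, 0.2, 0.1]
width: 0.2
```

Call:
{"method": "carry_out", "body": {
  "targets": [
    [[0,0,0],[3,-0.6,0],0],
    [[0,0,0],[3,-0.6,0],0],
    [[0,0,0],[3,-0.6,0],0]
  ]
}}

```text
t: 20.07
ee_pos: [489.3, -295.2, 159.7]
orientation: [0.294, 3.127, -0.0]
ft_force: [-1.2, 0.7, -0.3]
width: 0.4
```

```bash
python3 - <<'E'
from h import *
st()
E
```

```text
t 20.07 box [   0.8 -170.2  159.7] w [ 489.3 -295.2  159.7] yaw_y 79.3 F [-1.2  0.7 -0.3] wd 0.4 q6 -1.95
```

Call:
{"method": "carry_out", "body": {
  "targets": [
    [[0,0,0],[3,-0.6,0],0],
    [[0,0,0],[3,-0.6,0],0],
    [[0,0,0],[3,-0.6,0],0]
  ]
}}

```text
t: 20.32
ee_pos: [492.3, -295.8, 159.6]
orientation: [0.294, 3.127, -0.0]
ft_force: [0.3, 0.4, 0.2]
width: 0.7
```

Call:
{"method": "carry_out", "body": {
  "targets": [
    [[0,0,0],[3,-0.6,0],0],
    [[0,0,0],[3,-0.6,0],0],
    [[0,0,0],[3,-0.6,0],0]
  ]
}}

```text
t: 20.57
ee_pos: [495.3, -296.4, 159.7]
orientation: [0.294, 3.127, -0.0]
ft_force: [-0.2, 0.3, 0.2]
width: 0.3
```

Call:
{"method": "carry_out", "body": {
  "targets": [
    [[0,0,0],[3,-0.6,0],0],
    [[0,0,0],[3,-0.6,0],0],
    [[0,0,0],[3,-0.6,0],0]
  ]
}}

```text
t: 20.82
ee_pos: [498.3, -297.0, 159.6]
orientation: [0.294, 3.127, -0.0]
ft_force: [-0.0, -0.0, -0.6]
width: 0.3
```

Call:
{"method": "carry_out", "body": {
  "targets": [
    [[0,0,0],[3,-0.6,0],0],
    [[0,0,0],[3,-0.6,0],0],
    [[0,0,0],[3,-0.6,0],0]
  ]
}}

```text
t: 21.07
ee_pos: [501.3, -297.6, 159.6]
orientation: [0.294, 3.128, -0.0]
ft_force: [0.3, 1.6, 0.6]
width: 0.2
```

Call:
{"method": "carry_out", "body": {
  "targets": [
    [[0,0,0],[3,-0.6,0],0],
    [[0,0,0],[6,-1.2,0],0],
    [[0,0,0],[9,-1.8,0],0],
    [[0,0,0],[9,-1.8,0],0],
    [[0,0,0],[9,-1.8,0],0]
  ]
}}

```text
t: 21.48
ee_pos: [510.3, -299.3, 159.6]
orientation: [0.294, 3.128, -0.0]
ft_force: [1.0, 0.9, 0.1]
width: 0.9
```

Call:
{"method": "carry_out", "body": {
  "targets": [
    [[0,0,0],[0,0,30],0],
    [[0,0,0],[0,0,60],0],
    [[0,0,0],[-30,5,80],0],
    [[0,0,0],[-70,12,80],0],
    [[0,0,0],[-100,15,80],0],
    [[0,0,0],[-100,15,80],0],
    [[0,0,0],[-100,15,80],0]
  ]
}}

```text
t: 22.07
ee_pos: [409.0, -284.2, 240.1]
orientation: [0.296, 3.127, -0.0]
ft_force: [-1.0, -0.6, 0.0]
width: -0.0
```

```bash
python3 - <<'E'
from h import *
st(); save('wrist','w12'); save('scene','s12'); save('top','t12')
print(pl('tip_a','scene'),pl('tip_a','top')); print(pl('crate','top'),pl('crate','scene'))
t=cv2.imread('pics/s12.png')[130:230,130:310]
t2=cv2.imread('pics/t12.png')[180:270,190:370]
cv2.imwrite('pics/s12c.png',np.vstack([cv2.resize(t,None,fx=4,fy=3,interpolation=cv2.INTER_CUBIC),cv2.resize(t2,None,fx=4,fy=3,interpolation=cv2.INTER_CUBIC)]))
E
```

```text
t 22.07 box [ -80.2 -174.7  240.1] w [ 409.  -284.2  240.1] yaw_y 79.2 F [-1.  -0.6  0. ] wd -0.0 q6 -2.01
[(0.61, [551.6, -303.8, 170.2]), (0.6, [601.2, -49.0, 172.9]), (0.55, [537.3, -166.3, 180.1]), (0.53, [561.0, -238.2, 173.6])] [(0.64, [560.0, -245.7, 174.9]), (0.63, [599.9, -52.0, 168.8]), (0.61, [535.9, -173.9, 178.9]), (0.44, [550.2, -310.4, 173.3])]
[(0.73, [547.2, -311.1, 173.5]), (0.68, [527.7, 392.0, -1.7])] [(0.74, [529.0, 391.8, -1.4]), (0.2, [561.7, -237.1, 172.2])]
```

View pics/s12c.png

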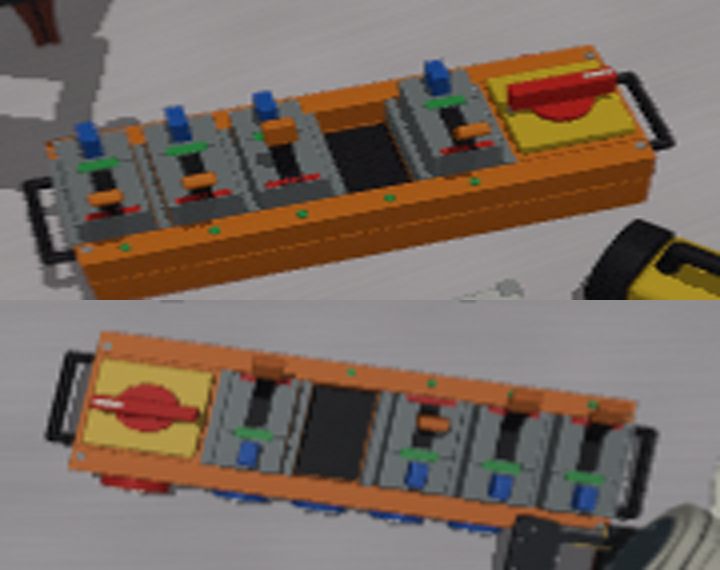

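View pics/t12.png

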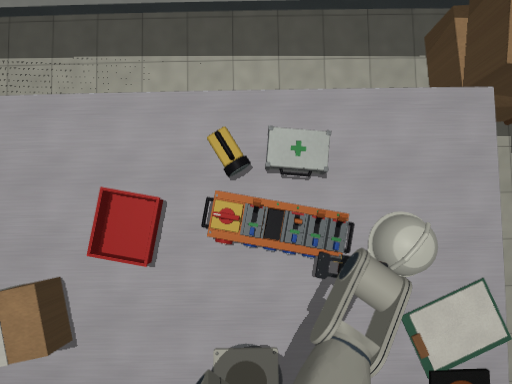

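All three sound levers (y=94, -104, -170) stand on, y=-38 is stuck part-way, and the main is off. Now I snap the sound ones back from the +x side, starting at y=-170.

Call:
{"method": "carry_out", "body": {
  "targets": [
    [[0,0,0],[35,-6,-10],0],
    [[0,0,0],[70,-12,-20],0],
    [[0,0,0],[105,-18,-20],0],
    [[0,0,0],[140,-24,-20],0],
    [[0,0,0],[173,-29,-25],0],
    [[0,0,0],[173,-29,-45],0],
    [[0,0,0],[173,-29,-80],0],
    [[0,0,0],[173,-29,-80],0],
    [[0,0,0],[173,-29,-80],0]
  ]
}}

```text
t: 23.17
ee_pos: [581.9, -312.3, 157.4]
orientation: [-0.293, -3.123, -0.003]
ft_force: [-0.1, -0.7, -0.1]
width: 0.8
```

Call:
{"method": "carry_out", "body": {
  "targets": [
    [[0,0,0],[-10,2,0],0],
    [[0,0,0],[-20,4,0],0],
    [[0,0,0],[-28,5.4,0],0],
    [[0,0,0],[-34,6.6,0],0],
    [[0,0,0],[-40,7.8,0],0],
    [[0,0,0],[-46,8.9,0],0],
    [[0,0,0],[-52,10,0],0],
    [[0,0,0],[-58,11.2,0],0],
    [[0,0,0],[-62,12,0],0],
    [[0,0,0],[-62,12,0],0]
  ]
}}

```text
t: 24.0
ee_pos: [519.8, -301.0, 159.3]
orientation: [-0.295, -3.126, -0.001]
ft_force: [0.6, 0.8, 0.5]
width: 0.5
```

```bash
python3 - <<'E'
from h import *
st()
E
```

```text
t 24.0 box [  31.9 -170.   159.3] w [ 519.8 -301.   159.3] yaw_y 79.2 F [0.6 0.8 0.5] wd 0.5 q6 -1.93
```

Call:
{"method": "carry_out", "body": {
  "targets": [
    [[0,0,0],[25,-5,10],0],
    [[0,0,0],[50,-10,20],0],
    [[0,0,0],[64,-10,20],0],
    [[0,0,0],[70,15,20],0],
    [[0,0,0],[75,40,10],0],
    [[0,0,0],[75,53,1],0],
    [[0,0,0],[75,53,1],0],
    [[0,0,0],[75,53,1],0]
  ]
}}

```text
t: 24.67
ee_pos: [595.4, -247.8, 159.8]
orientation: [-0.291, -3.126, -0.0]
ft_force: [-0.3, -0.6, 0.2]
width: 0.9
```

Call:
{"method": "carry_out", "body": {
  "targets": [
    [[0,0,0],[-10,2,0],0],
    [[0,0,0],[-20,4,0],0],
    [[0,0,0],[-28,5.4,0],0],
    [[0,0,0],[-34,6.6,0],0],
    [[0,0,0],[-40,7.8,0],0],
    [[0,0,0],[-46,8.9,0],0],
    [[0,0,0],[-52,10,0],0],
    [[0,0,0],[-58,11.2,0],0],
    [[0,0,0],[-62,12,0],0],
    [[0,0,0],[-62,12,0],0]
  ]
}}

```text
t: 25.5
ee_pos: [532.8, -235.9, 160.4]
orientation: [-0.294, -3.126, -0.001]
ft_force: [-0.8, 0.7, -0.7]
width: 0.5
```

```bash
python3 - <<'E'
from h import *
st()
E
```

```text
t 25.5 box [  32.2 -103.7  160.4] w [ 532.8 -235.9  160.4] yaw_y 79.2 F [-0.8  0.7 -0.7] wd 0.5 q6 -1.82
```

Call:
{"method": "carry_out", "body": {
  "targets": [
    [[0,0,0],[25,-5,10],0],
    [[0,0,0],[50,-10,20],0],
    [[0,0,0],[64,-5,20],0],
    [[0,0,0],[71,32,20],0],
    [[0,0,0],[78,70,20],0],
    [[0,0,0],[85,108,20],0],
    [[0,0,0],[93,146,20],0],
    [[0,0,0],[99,182,10],0],
    [[0,0,0],[99,182,0],0],
    [[0,0,0],[99,182,0],0]
  ]
}}

```text
t: 26.33
ee_pos: [632.1, -52.3, 158.6]
orientation: [-0.288, -3.125, 0.0]
ft_force: [0.1, -0.2, -0.5]
width: -0.1
```

Call:
{"method": "carry_out", "body": {
  "targets": [
    [[0,0,0],[-10,2,0],0],
    [[0,0,0],[-20,4,0],0],
    [[0,0,0],[-28,5.4,0],0],
    [[0,0,0],[-34,6.6,0],0],
    [[0,0,0],[-40,7.8,0],0],
    [[0,0,0],[-46,8.9,0],0],
    [[0,0,0],[-52,10,0],0],
    [[0,0,0],[-58,11.2,0],0],
    [[0,0,0],[-62,12,0],0],
    [[0,0,0],[-62,12,0],0]
  ]
}}

```text
t: 27.17
ee_pos: [569.8, -42.1, 160.4]
orientation: [-0.294, -3.126, -0.0]
ft_force: [-0.4, -0.5, -0.3]
width: 0.7
```

```bash
python3 - <<'E'
from h import *
st()
E
```

```text
t 27.17 box [ 31.5  93.7 160.4] w [569.8 -42.1 160.4] yaw_y 79.3 F [-0.4 -0.5 -0.3] wd 0.7 q6 -1.48
```

Call:
{"method": "carry_out", "body": {
  "targets": [
    [[0,0,0],[0,0,30],0],
    [[0,0,0],[-5,-10,55],20],
    [[0,0,0],[-30,-40,55],50],
    [[0,0,0],[-58,-70,55],50],
    [[0,0,0],[-80,-100,55],50],
    [[0,0,0],[-88,-117,55],50],
    [[0,0,0],[-88,-117,55],50],
    [[0,0,0],[-88,-117,55],50],
    [[0,0,0],[-88,-117,55],50],
    [[0,0,0],[-88,-117,55],50]
  ]
}}

```text
t: 28.0
ee_pos: [483.8, -158.5, 215.6]
orientation: [0.292, 3.128, 0.0]
ft_force: [-0.8, 0.4, -0.1]
width: 49.7
```

```bash
python3 - <<'E'
from h import *
st(); save('wrist','w13'); save('scene','s13')
print(pl('tab_a','wrist'),pl('tip_a','scene'),pl('tab_a','scene'))
t=cv2.imread('pics/s13.png')[130:230,130:310]
cv2.imwrite('pics/s13c.png',np.hstack([cv2.resize(t,(400,300)),cv2.resize(cv2.imread('pics/w13.png'),(400,300))]))
E
```

```text
t 28.0 box [-30.7 -37.  215.6] w [ 483.8 -158.5  215.6] yaw_y 79.3 F [-0.8  0.4 -0.1] wd 49.7 q6 -1.72
[(0.91, [505.9, -33.5, 136.7]), (0.9, [457.7, -290.3, 135.1]), (0.57, [471.8, -222.4, 135.2]), (0.56, [484.3, -163.1, 141.0])] [(0.58, [536.8, -169.0, 181.7]), (0.52, [487.5, -291.7, 171.9]), (0.46, [498.6, -224.0, 168.8]), (0.42, [535.2, -35.1, 173.0])] [(0.95, [455.1, -284.9, 131.1]), (0.84, [510.6, -25.4, 137.5]), (0.77, [468.3, -223.8, 128.9]), (0.25, [529.4, 391.5, -2.3])]
```

View pics/s13c.png

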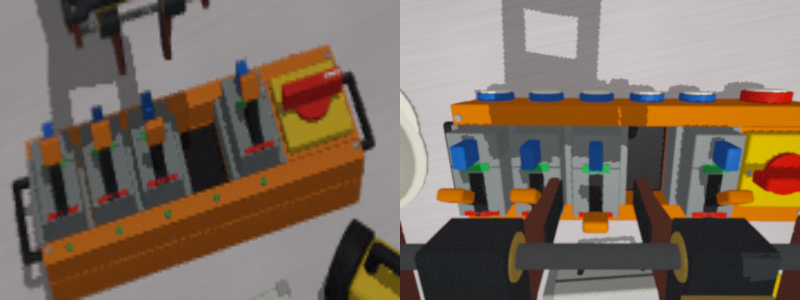

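The sound levers are all back off, the stuck one is still part-way, and the tab is centred between the fingers. Descending to grip.

Call:
{"method": "carry_out", "body": {
  "targets": [
    [[0,0,0],[-1,-0.5,-30],50],
    [[0,0,0],[-1,-0.5,-60],50],
    [[0,0,0],[-1,-0.5,-80],50],
    [[0,0,0],[-1,-0.5,-90],50],
    [[0,0,0],[-1,-0.5,-91],50],
    [[0,0,0],[-1,-0.5,-91],50],
    [[0,0,0],[-1,-0.5,-91],0],
    [[0,0,0],[-1,-0.5,-91],0],
    [[0,0,0],[-1,-0.5,-91],0],
    [[0,0,0],[-1,-0.5,-91],0]
  ]
}}

```text
t: 29.08
ee_pos: [482.6, -160.0, 125.5]
orientation: [0.294, 3.126, -0.001]
ft_force: [-0.1, -0.3, -0.1]
width: 26.7
```

Call:
{"method": "carry_out", "body": {
  "targets": [
    [[0,0,0],[0,0,0],0],
    [[0,0,0],[0,0,10],0],
    [[0,0,0],[0,0,20],0],
    [[0,0,0],[0,0,30],0],
    [[0,0,0],[0,0,40],0],
    [[0,0,0],[0,0,60],0],
    [[0,0,0],[0,0,80],0],
    [[0,0,0],[0,0,105],0],
    [[0,0,0],[0,0,130],0],
    [[0,0,0],[0,0,130],0]
  ]
}}

```text
t: 29.92
ee_pos: [484.6, -160.7, 259.8]
orientation: [0.293, 3.119, -0.003]
ft_force: [1.7, 0.6, -6.6]
width: 13.4
```

```bash
python3 - <<'E'
from h import *
st(); save('wrist','w14'); save('scene','s14'); save('top','t14')
print(pl('crate','top'),pl('crate','scene'))
t=cv2.imread('pics/s14.png')[90:240,110:310]
cv2.imwrite('pics/s14c.png',np.hstack([cv2.resize(t,(400,300)),cv2.resize(cv2.imread('pics/w14.png'),(400,300))]))
E
```

```text
t 29.92 box [-29.5 -39.  259.8] w [ 484.6 -160.7  259.8] yaw_y 79.3 F [ 1.7  0.6 -6.6] wd 13.4 q6 -1.73
[(0.59, [530.4, 391.3, -1.5])] [(0.84, [530.5, 390.9, -0.5]), (0.47, [468.7, -222.0, 132.8]), (0.42, [537.4, -35.1, 172.8])]
```

View pics/s14c.png

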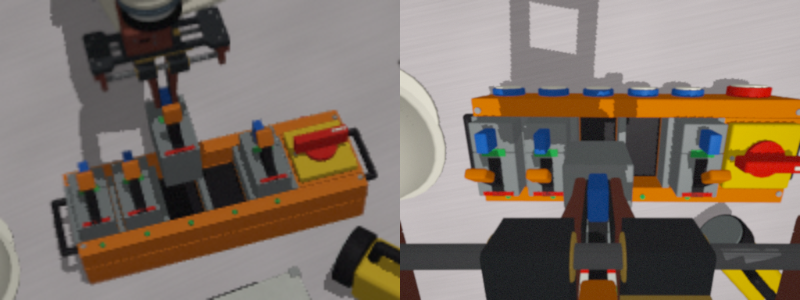

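View pics/t14.png

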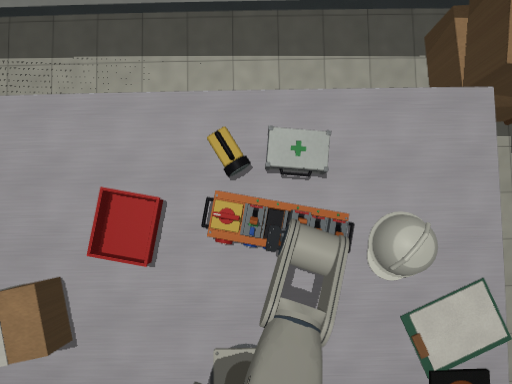

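```bash
python3 - <<'E'
from h import *
im=cv2.imread('pics/t14.png').astype(int); b,g,r=im[...,0],im[...,1],im[...,2]
m=((r>110)&(g<50)&(b<50)).astype(np.uint8); m[:, :60]=0; m[:,185:]=0
n,l,s,c=cv2.connectedComponentsWithStats(m); k=1+np.argmax(s[1:,4]); print(s[k])
pts=cv2.findNonZero((l==k).astype(np.uint8)); bx=cv2.boxPoints(cv2.minAreaRect(pts)); print(bx)
w=p2w('top',bx,75); print(w, w.mean(0))
for i in range(4):
    e=w[(i+1)%4]-w[i]; print(np.linalg.norm(e),np.degrees(np.arctan2(e[1],e[0])))
st()
E
```

```text
[  87  188   73   78 3262]
[[ 86.614845 255.00284 ]
 [ 99.77461  186.57202 ]
 [159.00714  197.96289 ]
 [145.84737  266.3937  ]]
[[435.30772961 507.49714444  75.        ]
 [658.06290194 465.44235398  75.        ]
 [617.04422522 269.94630415  75.        ]
 [395.68518031 313.62538543  75.        ]] [526.52500927 389.127797    75.        ]
226.69025608577638 -10.691248901555548
199.7529407472759 -101.84981566191173
225.6273230448097 168.8376619595463
197.87926963948055 78.44924121774235
t 30.17 box [-33.6 -38.4 252.8] w [ 480.7 -159.3  252.8] yaw_y 79.3 F [ 0.1  0.  -9. ] wd 13.8 q6 -1.73
```

Call:
{"method": "carry_out", "body": {
  "targets": [
    [[0,0,0],[0,0,30],0],
    [[0,0,0],[0,0,60],0],
    [[0,0,0],[1,20,70],0],
    [[0,0,0],[2,50,70],0],
    [[0,0,0],[3,85,70],0],
    [[0,0,0],[4,120,70],0],
    [[0,0,0],[5,155,70],0],
    [[0,0,0],[6,190,70],0],
    [[0,0,0],[7,225,70],0],
    [[0,0,0],[8,260,70],0]
  ]
}}

```text
t: 31.0
ee_pos: [488.9, 101.7, 322.8]
orientation: [-0.294, -3.125, 0.001]
ft_force: [0.9, -0.7, -7.8]
width: 13.9
```

Call:
{"method": "carry_out", "body": {
  "targets": [
    [[0,0,0],[1,35,0],0],
    [[0,0,0],[2,70,0],0],
    [[0,0,0],[3,105,0],0],
    [[0,0,0],[4,140,0],0],
    [[0,0,0],[5,175,0],0],
    [[0,0,0],[6,210,0],0],
    [[0,0,0],[7,245,0],0],
    [[0,0,0],[8,275,0],0],
    [[0,0,0],[9,296,0],0],
    [[0,0,0],[9,296,0],0]
  ]
}}

```text
t: 31.83
ee_pos: [498.1, 400.1, 321.7]
orientation: [-0.289, -3.125, 0.0]
ft_force: [1.2, 0.0, -8.2]
width: 13.7
```

Call:
{"method": "carry_out", "body": {
  "targets": [
    [[0,0,0],[0,0,-20],0],
    [[0,0,0],[0,0,-40],0],
    [[0,0,0],[0,0,-40],0],
    [[0,0,0],[0,0,-40],0]
  ]
}}

```text
t: 32.17
ee_pos: [497.9, 394.9, 282.0]
orientation: [-0.294, -3.123, 0.006]
ft_force: [-0.2, -1.3, -6.5]
width: 13.9
```

```bash
python3 - <<'E'
from h import *
st(); save('wrist','w15'); save('scene','s15')
print(pl('crate','wrist'),pl('crate','scene'),pl('tab_a','scene'),pl('tip_a','scene'))
t=cv2.imread('pics/s15.png')[40:190,240:440]
cv2.imwrite('pics/s15c.png',np.hstack([cv2.resize(t,(400,300)),cv2.resize(cv2.imread('pics/w15.png'),(400,300))]))
E
```

```text
t 32.17 box [-122.5  508.9  282. ] w [497.9 394.9 282. ] yaw_y 79.2 F [-0.2 -1.3 -6.5] wd 13.9 q6 -0.73
[(0.62, [505.5, 399.8, 291.2])] [] [(0.85, [502.6, 400.9, 282.0]), (0.72, [508.7, -26.8, 134.9]), (0.59, [466.5, -223.1, 130.7])] [(0.63, [539.4, -33.0, 171.9]), (0.6, [560.5, 383.0, 331.8]), (0.57, [496.7, -225.0, 170.4]), (0.43, [487.4, -291.7, 170.4])]
```

View pics/s15c.png

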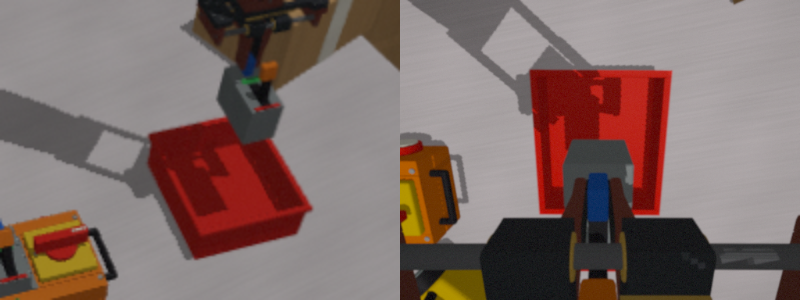

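```bash
python3 - <<'E'
from h import *
P=(529,391,np.radians(-11.2))
rim=[[-110,-95,75],[110,-95,75],[110,95,75],[-110,95,75]]
for img,cam in (('w15','wrist'),('s15','scene')):
    im=cv2.imread(f'pics/{img}.png'); cv2.polylines(im,[w2p(cam,b2w(P,rim)).round().astype(int)],True,(255,255,0),1)
    blk=b2w((497.9,394.9,np.radians(-10.8)),[[-18,-27,282-19-0],[82,-27,263],[82,27,263],[-18,27,263]])
    cv2.imwrite(f'pics/{img}o.png',im)
a=cv2.imread('pics/s15o.png')[40:190,240:440]
cv2.imwrite('pics/s15oc.png',np.hstack([cv2.resize(a,(400,300)),cv2.resize(cv2.imread('pics/w15o.png'),(400,300))]))
E
```

```text
(no output)
```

View pics/s15oc.png

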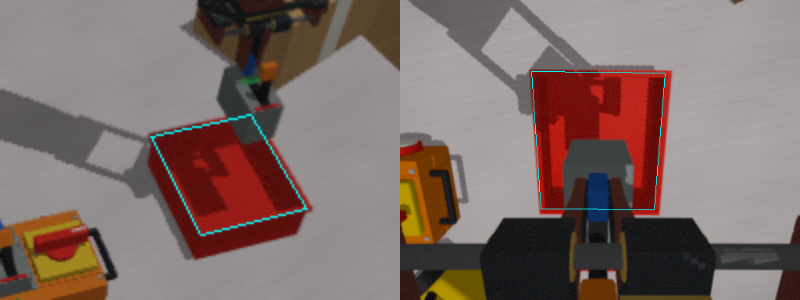

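Crate is where predicted, to within about 5 mm. Lowering.

Call:
{"method": "carry_out", "body": {
  "targets": [
    [[0,0,0],[0,3,-25],0],
    [[0,0,0],[0,5,-55],0],
    [[0,0,0],[0,5,-85],0],
    [[0,0,0],[0,5,-115],0],
    [[0,0,0],[0,5,-140],0],
    [[0,0,0],[0,5,-160],0],
    [[0,0,0],[0,5,-175],0],
    [[0,0,0],[0,5,-185],0],
    [[0,0,0],[0,5,-192],0],
    [[0,0,0],[0,5,-192],0]
  ]
}}

```text
t: 33.3
ee_pos: [498.9, 401.0, 91.9]
orientation: [-0.294, -3.127, 0.001]
ft_force: [-1.0, -0.8, -7.9]
width: 14.2
```

Call:
{"method": "carry_out", "body": {
  "targets": [
    [[0,0,0],[0,0,-3],0],
    [[0,0,0],[0,0,-6],0],
    [[0,0,0],[0,0,-6],0],
    [[0,0,0],[0,0,-6],0]
  ]
}}

```text
t: 33.63
ee_pos: [499.9, 402.3, 88.4]
orientation: [0.294, 3.126, 0.004]
ft_force: [-3.4, 0.9, 1.9]
width: 14.0
```

```bash
python3 - <<'E'
from h import *
st()
E
```

```text
t 33.63 box [-121.9  516.5   88.4] w [499.9 402.3  88.4] yaw_y 79.3 F [-3.4  0.9  1.9] wd 14.0 q6 -0.72
```

```bash
python3 - <<'E'
from h import *
st(); save('wrist','w16'); save('scene','s16'); save('top','t16')
print(pl('tab_a','scene'),pl('tip_a','scene'),pl('tab_a','top'),pl('crate','top'))
t=cv2.imread('pics/s16.png')[60:190,280:430]
cv2.imwrite('pics/s16c.png',np.hstack([cv2.resize(t,(400,346)),cv2.resize(cv2.imread('pics/t16.png')[160:290,60:210],(400,346))]))
E
```

```text
t 33.63 box [-121.9  516.5   88.4] w [499.9 402.3  88.4] yaw_y 79.3 F [-3.4  0.9  1.9] wd 14.0 q6 -0.72
[(0.94, [500.6, 404.2, 89.2]), (0.74, [511.6, -23.0, 138.4]), (0.69, [459.1, -284.5, 132.9]), (0.59, [469.8, -224.2, 132.8])] [(0.67, [555.6, 395.3, 136.5]), (0.63, [488.1, -295.4, 169.7]), (0.59, [497.0, -225.8, 170.2]), (0.48, [536.6, -33.8, 171.0])] [(0.84, [468.6, -224.8, 133.5]), (0.83, [457.3, -291.3, 137.1]), (0.82, [501.3, 398.0, 85.7]), (0.56, [509.0, -33.2, 133.4])] [(0.61, [526.1, 391.1, -0.9])]
```

View pics/s16c.png

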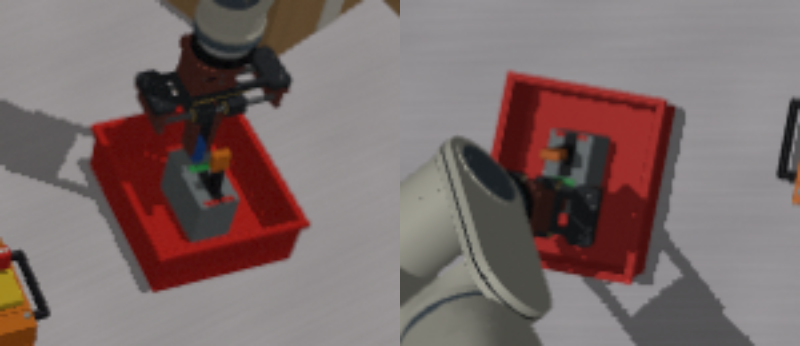

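View pics/w16.png

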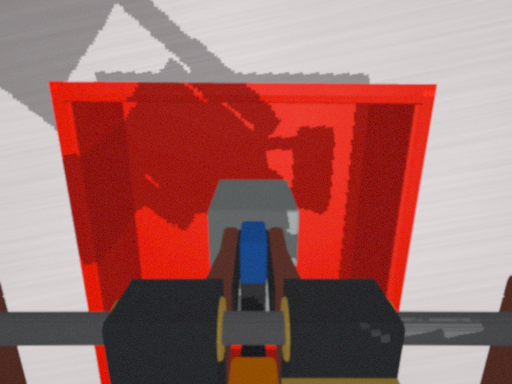

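The unit sits on the crate floor, well inside the walls, with its tab at about z 89. Releasing.

Call:
{"method": "carry_out", "body": {
  "targets": [
    [[0,0,0],[0,0,0],50],
    [[0,0,0],[0,0,0],50],
    [[0,0,0],[0,0,0],50],
    [[0,0,0],[0,0,0],50],
    [[0,0,0],[0,0,20],50],
    [[0,0,0],[0,0,50],50],
    [[0,0,0],[0,0,85],50],
    [[0,0,0],[0,0,120],50],
    [[0,0,0],[0,0,140],50],
    [[0,0,0],[0,0,140],50]
  ]
}}

```text
t: 34.82
ee_pos: [501.5, 402.9, 232.2]
orientation: [0.294, 3.121, 0.009]
ft_force: [0.4, 0.0, 0.1]
width: 49.9
```

Call:
{"method": "carry_out", "body": {
  "targets": [
    [[0,0,-7],[0,-35,20],44],
    [[0,0,-14],[0,-70,30],44],
    [[0,0,-21],[5,-105,30],44],
    [[0,0,-28],[10,-140,30],44],
    [[0,0,-35],[15,-170,30],44],
    [[0,0,-42],[20,-180,30],44],
    [[0,0,-49],[20,-180,30],44],
    [[0,0,-56],[20,-180,30],44],
    [[0,0,-63],[20,-180,30],44],
    [[0,0,-70],[20,-180,30],44]
  ]
}}

```text
t: 35.65
ee_pos: [518.7, 220.6, 255.5]
orientation: [-2.043, -2.386, 0.002]
ft_force: [1.0, 0.1, 0.7]
width: 44.4
```

```bash
python3 - <<'E'
from h import *
st(); save('scene','s17'); save('top','t17')
for c in ('scene','top'):
  for q in ('tab_a','tip_a','crate'): print(c,q,pl(q,c))
t=cv2.imread('pics/s17.png')[80:240,130:410]
cv2.imwrite('pics/s17c.png',np.vstack([cv2.resize(t,(700,300)),cv2.resize(cv2.imread('pics/t17.png')[170:290,80:360],(700,300))]))
E
```

```text
t 35.65 box [-68.8 341.7 255.5] w [518.7 220.6 255.5] yaw_y 8.9 F [1.  0.1 0.7] wd 44.4 q6 0.23
scene tab_a [(0.83, [467.6, -224.4, 131.0]), (0.64, [456.6, -285.1, 131.9]), (0.6, [512.3, -27.5, 135.3]), (0.57, [501.0, 406.8, 90.6])]
scene tip_a [(0.65, [497.7, -225.6, 170.0]), (0.54, [538.8, -33.5, 171.2]), (0.39, [556.7, 393.5, 135.3])]
scene crate [(0.61, [529.9, 392.5, 0.3])]
top tab_a [(0.96, [504.6, -31.0, 134.3]), (0.92, [463.7, -229.1, 132.1]), (0.7, [456.0, -287.8, 138.1])]
top tip_a [(0.56, [496.1, -233.2, 172.4]), (0.54, [536.3, -36.2, 165.0]), (0.49, [485.0, -294.9, 171.5])]
top crate []
```

View pics/s17c.png

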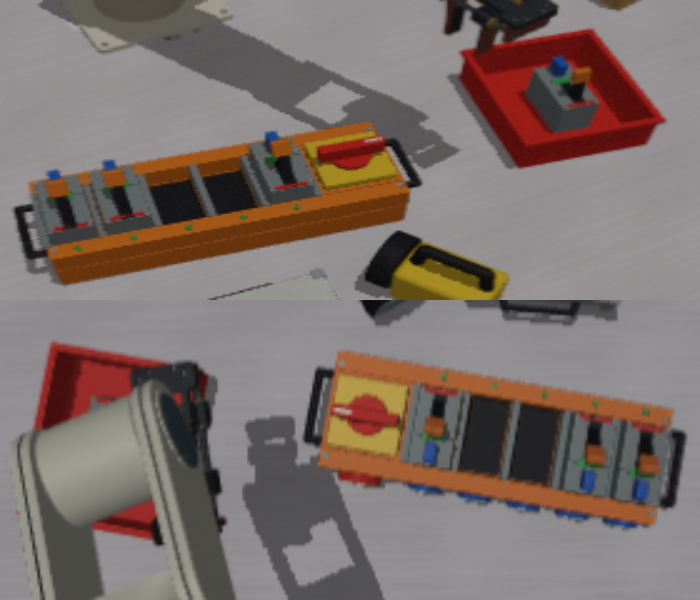

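Call:
{"method": "carry_out", "body": {
  "targets": [
    [[0,0,-7],[9,-35,0],44],
    [[0,0,-14],[18,-70,0],44],
    [[0,0,-20],[26,-105,0],44],
    [[0,0,-20],[32,-140,-10],44],
    [[0,0,-20],[36,-170,-30],44],
    [[0,0,-20],[36,-170,-55],44],
    [[0,0,-20],[36,-170,-55],44],
    [[0,0,-20],[36,-170,-55],44],
    [[0,0,-20],[36,-170,-55],44]
  ]
}}

```text
t: 36.8
ee_pos: [555.5, 51.9, 202.5]
orientation: [2.418, 2.005, 0.001]
ft_force: [-0.3, 0.1, -0.1]
width: 44.3
```

```bash
python3 - <<'E'
from h import *
st(); save('wrist','w18')
print(pl('main_grip','wrist'))
E
```

```text
t 36.8 box [ -0.4 183.1 202.5] w [555.5  51.9 202.5] yaw_y -10.7 F [-0.3  0.1 -0.1] wd 44.3 q6 0.26
[(0.82, [560.0, 49.7, 124.2])]
```

View pics/w18.png

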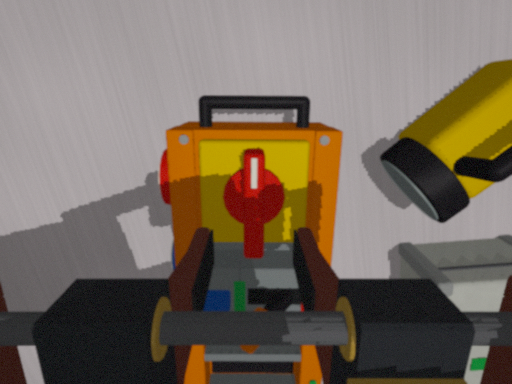

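Call:
{"method": "carry_out", "body": {
  "targets": [
    [[0,0,0],[0,-1,-30],44],
    [[0,0,0],[0,-1,-60],44],
    [[0,0,0],[0,-1,-80],44],
    [[0,0,0],[0,-1,-89],44],
    [[0,0,0],[0,-1,-89],44],
    [[0,0,0],[0,-1,-89],0],
    [[0,0,0],[0,-1,-89],0],
    [[0,0,0],[0,-1,-89],0],
    [[0,0,0],[0,-1,-89],0],
    [[0,0,0],[0,-1,-89],0]
  ]
}}

```text
t: 37.73
ee_pos: [555.6, 50.2, 113.4]
orientation: [2.419, 2.003, 0.002]
ft_force: [-0.9, 0.6, 3.1]
width: 15.7
```

Call:
{"method": "carry_out", "body": {
  "targets": [
    [[0,0,-7],[0,0,0],0],
    [[0,0,-14],[0,0,0],0],
    [[0,0,-21],[0,0,0],0],
    [[0,0,-28],[0,0,0],0],
    [[0,0,-35],[0,0,0],0],
    [[0,0,-42],[0,0,0],0],
    [[0,0,-49],[0,0,0],0],
    [[0,0,-56],[0,0,0],0],
    [[0,0,-63],[0,0,0],0],
    [[0,0,-70],[0,0,0],0]
  ]
}}

```text
t: 38.57
ee_pos: [556.0, 49.8, 113.4]
orientation: [3.131, 0.244, 0.003]
ft_force: [1.7, -2.7, 1.1]
width: 15.8
```

Call:
{"method": "carry_out", "body": {
  "targets": [
    [[0,0,-7],[0,0,0],0],
    [[0,0,-14],[0,0,0],0],
    [[0,0,-18],[0,0,0],0],
    [[0,0,-18],[0,0,0],0],
    [[0,0,-18],[0,0,0],60],
    [[0,0,-18],[0,0,0],60],
    [[0,0,-18],[0,0,0],60],
    [[0,0,-18],[0,0,0],60]
  ]
}}

```text
t: 39.23
ee_pos: [554.8, 50.4, 112.5]
orientation: [-3.132, 0.238, 0.001]
ft_force: [-0.1, 0.2, -0.8]
width: 39.3
```

Call:
{"method": "carry_out", "body": {
  "targets": [
    [[0,0,0],[0,0,20],60],
    [[0,0,0],[0,0,55],60],
    [[0,0,0],[0,0,90],60],
    [[0,0,0],[0,0,130],60],
    [[0,0,0],[-35,0,140],60],
    [[0,0,0],[-75,0,140],60],
    [[0,0,0],[-110,0,140],60],
    [[0,0,0],[-140,0,140],60],
    [[0,0,0],[-140,0,140],60]
  ]
}}

```text
t: 39.98
ee_pos: [409.2, 50.1, 251.8]
orientation: [3.132, -0.238, -0.007]
ft_force: [0.5, 0.7, -0.6]
width: 59.9
```

```bash
python3 - <<'E'
from h import *
st(); save('scene','s19'); save('top','t19'); save('wrist','w19')
for c in ('scene','top'):
  for q in ('tab_a','tip_a','crate','hard_hat','torch_lamp','aid_case'): print(c,q,pl(q,c))
t=cv2.imread('pics/s19.png')[80:240,130:410]
cv2.imwrite('pics/s19c.png',np.vstack([cv2.resize(t,(700,300)),cv2.resize(cv2.imread('pics/t19.png')[170:290,80:360],(700,300))]))
E
```

```text
t 39.98 box [-143.8  153.5  251.8] w [409.2  50.1 251.8] yaw_y -98.7 F [ 0.5  0.7 -0.6] wd 59.9 q6 1.81
scene tab_a [(0.83, [470.2, -224.4, 131.1]), (0.82, [502.5, 406.2, 90.0]), (0.61, [456.6, -283.9, 132.9])]
scene tip_a [(0.67, [485.0, -295.0, 169.9]), (0.66, [537.3, -35.5, 171.2]), (0.48, [556.1, 397.1, 137.3]), (0.44, [498.3, -225.5, 169.5])]
scene crate [(0.56, [529.6, 391.0, -1.0])]
scene hard_hat [(0.75, [447.4, -532.7, 3.8])]
scene torch_lamp [(0.92, [785.8, 59.0, 2.0])]
scene aid_case [(0.57, [772.2, -181.0, 2.0])]
top tab_a [(0.89, [504.6, -31.6, 135.8]), (0.71, [455.0, -288.0, 136.1]), (0.62, [465.1, -226.5, 133.4]), (0.56, [501.4, 398.8, 84.3])]
top tip_a [(0.59, [533.5, -33.7, 165.2]), (0.55, [484.5, -299.0, 167.1]), (0.54, [552.7, 389.9, 132.7]), (0.53, [496.7, -232.0, 172.5])]
top crate [(0.82, [529.0, 390.0, -2.3]), (0.21, [497.6, -230.1, 170.8])]
top hard_hat [(0.96, [444.7, -541.6, -0.2])]
top torch_lamp [(0.74, [782.0, 55.3, -1.2])]
top aid_case [(0.83, [769.9, -189.2, 1.0])]
```

View pics/s19c.png

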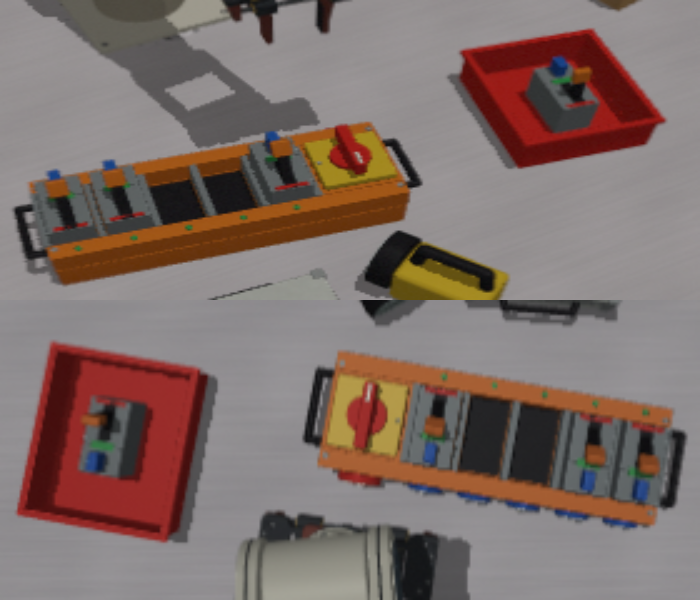

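```bash
python3 - <<'E'
from h import *
print(order.close_job()); st()
E
```

```text
the job is handed in; nothing more can be done
None
the job is handed in; nothing more can be done
```

The job is done and handed in at about 40 s of the 208 s allowed; the interface gives no verdict.

- **Main off and test:** I turned the main switch off and threw all four branch levers. The units at y = 94, -104 and -170 went over to on with little resistance (about 2 N at most).
- **Reject:** The unit at y = -38 stopped before upright at about 5 N. I lifted it out by its tab and set it in the red crate with its lever untouched.
- **Reset:** I snapped the three sound units back off, then turned the main switch on again.

**Last checks (scene and top views):**
- The main bar lies along the box's x, so it is on.
- The three sound levers are back at their starting tip positions, and the tabs are at bay height (about 131–136 mm).
- The rejected unit is near the crate's middle, its tab at about 84–90 mm.
- The hard hat, lamp and first-aid case read within about 7 mm of their starting positions; the networks themselves are good to only about 4 mm.
- The gripper was clear of everything.

**Uncertain or off:**
- The stuck lever reads about 0.42 rad by vision, give or take 0.07. That is within the stated stop range but close to the 0.45 limit.
- The rejected unit touched the crate floor about 8 mm higher in the gripper than I had worked out. I could not tell why, but the pictures show it standing on the floor.

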